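# Close the wax-injector pot with four knobs, crosswise in two passes

### The job

The lid of the wax-injector pot lies loose on its seal: tighten its four hand knobs evenly, crosswise (each time the knob opposite the last, then the other opposite pair), in two passes. On the first pass bring every knob just snug on the lid; only then, on the second pass and again crosswise, turn each until it is firmly hand-tight, but not so hard that the seal is crushed. Leave everything else on the counter where it lies.

Things in the scene. Friction and masses are not known exactly. Their poses are not given: they have to be found in the camera images.
- pot: wax-injector pot, fixed to the counter: grey heater jacket (220 across), cast-aluminium vessel and a rim with four swing bolts on a circle of 108 radius. Origin: centre of its underside, on the table. x points away from its nozzle and control panel, z up. Bolts stand at 45, 135, 225 and 315 degrees in this frame
- lid: loose aluminium lid, 1 kg, 188 across and 10 thick, lying on the springy rubber seal of the pot (underside 142 above the table), its four forked lugs round the four bolts; lug tops, on which the knobs bear, 20 above the underside. Gauge and relief valve stand up to 54 above the underside, within 45 of the axis. Origin: centre of its underside; z up
- knob_1: black ridged hand knob on the bolt at 45 degrees (counter-clockwise from above, from the pot's x axis), opposite knob_3. Head 41 across, 26 high; below it a steel hub 28 across, 11 high, whose underside bears on the lid's lug. Origin: centre of the head, about 186 above the table, 24 above the hub's underside. Clockwise from above tightens and lowers it 6 mm a turn
- knob_2: black ridged hand knob on the bolt at 135 degrees (counter-clockwise from above, from the pot's x axis), opposite knob_4. Same shape as knob_1. Like every knob it starts clear of its lug by an unknown 0.15 to 1 mm (0.15 to 1.05 rad of turning); its yaw says nothing of how far it is screwed down
- knob_3: black ridged hand knob on the bolt at 225 degrees (counter-clockwise from above, from the pot's x axis), opposite knob_1. Same shape as knob_1. Feel of every knob: about 0.05 N m running free; once it touches the lug the torque rises steeply, about 0.6 N m a radian; tightening one knob lowers the lid and slackens its two neighbours somewhat
- knob_4: black ridged hand knob on the bolt at 315 degrees (counter-clockwise from above, from the pot's x axis), opposite knob_2. Same shape as knob_1. For every knob: snug is about 0.2 N m (0.15 to 0.3 is right), roughly 0.25 rad past the touch; firm is about 0.5 N m (0.4 to 0.65 is right), roughly 0.6 rad past snug; above 0.85 N m the seal is crushed
- mould_frame: bystander: open rectangular aluminium mould frame, 70 x 60 x 20, lying flat beside the pot. Origin: on its underside
- mould_rubber: bystander: red-brown rubber mould block, 62 x 46 x 22, beside the pot. Origin: on its underside
- bangle_1: bystander: gold bangle, 68 across, 10 high, lying flat behind the pot. Origin: on its underside
- bangle_2: bystander: gold bangle, 70 across, 6 high, lying flat to the left. Origin: on its underside
- dish: bystander: white ceramic bowl, 90 across, 30 high, to the left. Origin: on its underside
- loupe: bystander: folding loupe, 28 wide, 62 long, 18 high, to the right. Origin: on its underside
- screwdriver: bystander: wooden-handled screwdriver, 160 long, to the right. Origin: on its underside
- spare_knob: bystander: a spare knob like the four on the pot, standing on the table to the right, in no use. Origin: on its underside

How it is judged:
By the outcome, as a careful person would: the job done as asked, in the order asked, and still so for the second after the job is handed in, with the robot touching nothing.
It also fails if it takes over 72 s, if anything falls off the work surface, if the arm or the gripper's body presses on something with over 40 N, if the wrist force passes 120 N, or if a joint passes its speed limit or range.

### The arm

A 6-joint arm with a two-finger parallel gripper is mounted at the origin on the work surface. World frame = base frame: x ahead of the robot, y to its left, z up, the work surface at z = 0. Lengths are in m, angles in degrees, forces in N, time in s.
With the tool pointing down it reaches from about 0.35 to 0.875 m from the base axis. Payload 4.2 kg.
Tool frame: the origin (TCP) lies on the front face of the gripper's body, between the roots of the fingers; the fingertips stand 70 mm ahead of it and the grasp point (between the pads) lies 51 mm ahead of it; x points along the fingers, y is the direction in which the jaws open and shut, and the axes are right-handed (so a half turn about x gives the same grasp; the last joint's range is limited). The gripper opens to 87 mm and grips with 3 to 60 N. Pads are 19 mm wide; open, the fingers measure 117 mm over their backs; the gripper's body (75 mm by 190 mm) begins 51 mm behind the grasp point.
Start: joints at [89.817, 22.042, 0.453, 0, -68.411, -14.817], TCP at [0.162, 0.604, 0.292] pointing down, gripper open.
Joint ranges: [-179.83, 179.83], [-69.29, 118.12], [-61.27, 80.66], [-181.25, 117.63], [-171.15, -9.14], [-177.46, 177.46]. Speed limits (degrees/s): [159.86, 159.86, 180, 180, 180, 180].

### API

Orientations are given as a 3x3 rotation matrix whose columns are the frame's x, y, z axes.
In Python, from station import r, viewer, spotter gives the robot as it stands.
- The arm moves only by the tool move_arm, never from a script. Its argument "series" is a list that holds one entry, the list of rows, each a list of 7 numbers: the turn, a rotation vector about the world's x, y, z scaled (see below), then the shift along the world's x, y, z scaled (see below), then the opening, from 0 (shut) to 1 (fully open). A call has 1 to 20 rows; each row shifts and turns the pose as measured when the row begins; what a row does not reach is not made up. The controller multiplies each number of a shift by 60 mm and each number of a turn by 8 degrees. A row lasts 1/8 s, in which the tool goes at most 62.5 mm and 10.7 degrees, less where a joint would pass 70% of its speed; a pose out of reach is approached as far as the arm can. A call with a number of a shift or a turn outside -1 to 1 is refused whole. A call with a gripper value outside its range is refused whole. The fingers move at their own pace and stop on an object; the grip force is fixed at half the most. Time passes only in rows, so rows that do not move let the fingers close. It gives the time, the measured TCP pose, the force and the opening at its end, in the units of the state.
- r.sense(): the state, without advancing time (a new reading comes with each control period).
- viewer.capture(name): name is "scene" or "side" or "wrist"; returns (picture, depth): 384x512x3 uint8, red, green, blue; 384x512 float32, m along the optical axis (not along the pixel's ray), 0 where there is no reading.
- viewer.camera_params(name): a dict with "mtx" (3x3 intrinsics, pixels), "pose" (4x4, takes a point from camera to world coordinates). Camera axes: x right, y down, z forward; pixel columns grow to the right and rows downward; lengths in m; the calibration is good to about 2 mm. A picture is of the moment at which its call begins: read the wrist's pose just before it. camera_params takes no time and is no camera call; for the wrist camera it gives the pose at the moment of the call.
- r.finish_job(): hands the job in, once; it reports no verdict.
Trained networks look in the newest picture that a camera, given by its name, has taken for a name from the list of things; names that differ only in an ending like _2 or _b are one class to them, and where a whole thing is asked for, a point or a joint stands for the part that bears it (a point fixed in the world has none). Each returns a list of dicts, best first, with "conf" (0 to 1); they miss things now and then, are a little off and sometimes report something else, mostly with a low value. They report only what shows in the picture. A call takes as long as a camera call.
- spotter.find_in(camera, name): "centre" ([column, row] in pixels, amid what is visible of it).
- spotter.trace(camera, name): "mask" (384x512 bool, what is visible of it) and "centre" ([column, row] in pixels, amid what is visible of it).
The state is a dict: "time_s": time; "joints": joint angles; "joint_velocities": joint speeds; "effort": joint torques, N m; "tcp_pos": TCP position; "ee_rot": TCP orientation; "wrist_force": force on the tool from outside, world axes, zero at the start; "moment": the same for the moment, N m; "gripper_width": opening from 0.0 (shut) to 1.0 (fully open).
Only numpy, scipy, OpenCV 4.12 (cv2) and the standard library are available. Lean on these libraries where they do the work, as an engineer would, in place of code of your own. Each camera call takes 0.05 s, during which the arm holds its last target.

## Working session

There is one attempt and no reset: what is moved stays moved. The work goes in short steps, Python scripts to look and compute and a tool call to move; the robot and the scene stay as the last step left them, time stands still between calls to the robot, and variables do not carry over. Pictures are saved under pics/ and viewed, and the job is handed in when it is done.

Besides the shell and the picture viewer there is one more tool, called after "Request:" as name([rows], argument=value, ...), one row to a line, values as JSON. move_arm: Moves the arm, as the interface text tells. Its arguments: {"type":"object","properties":{"series":{"type":"array","items":{"type":"array","items":{"type":"array","items":{"type":"number","minimum":-1,"maximum":1}}}}},"required":["series"]}

```bash
ls; mkdir -p pics; cat > h.py <<'E'
import numpy as np, cv2
from station import r, viewer, spotter
np.set_printoptions(precision=4, suppress=True)
def snap(cam,fn):
    p,d=viewer.capture(cam); cv2.imwrite('pics/'+fn+'.png',cv2.cvtColor(p,cv2.COLOR_RGB2BGR)); return p,d,viewer.camera_params(cam)
def proj(P,cp):
    T=np.linalg.inv(cp['pose']); q=np.asarray(P)@T[:3,:3].T+T[:3,3]; uv=q@cp['mtx'].T; return uv[...,:2]/uv[...,2:]
def cloud(d,cp):
    v,u=np.mgrid[:384,:512]; K=cp['mtx']
    pc=np.stack([(u-K[0,2])/K[0,0]*d,(v-K[1,2])/K[1,1]*d,d],-1)
    return pc@cp['pose'][:3,:3].T+cp['pose'][:3,3]
E
python3 - <<'E'
from h import *
s=r.sense(); print(s)
for c in ['scene','side','wrist']:
    p,d,cp=snap(c,c+'0'); np.savez(c+'0.npz',p=p,d=d,K=cp['mtx'],T=cp['pose'])
    print(c,cp)
    for x in spotter.find_in(c,'knob_1'): print(x)
    print('lid',spotter.find_in(c,'lid')[:2])
print(r.sense()['time_s'])
E
```

```text
pics
{'time_s': 0.0, 'joints': array([ 89.8181,  22.0876,   0.3805,  -0.0286, -68.4112, -14.8163]), 'joint_velocities': array([ 0.0477,  0.0124, -0.0086,  0.0681,  0.0247,  0.0176]), 'effort': array([  0.    , -39.0666,  18.741 ,   4.22  ,   0.0112,  -0.0002]), 'tcp_pos': array([0.1616, 0.6033, 0.2912]), 'ee_rot': array([[-0.0005, -0.259 , -0.9659],
       [-0.0021, -0.9659,  0.259 ],
       [-1.    ,  0.0021, -0.0001]]), 'wrist_force': array([-0.2286,  0.2731,  0.5815]), 'moment': array([-0.0253,  0.0668, -0.0048]), 'gripper_width': 0.9988994743236}
scene {'mtx': array([[404.8011,   0.    , 253.8973],
       [  0.    , 404.8011, 189.5482],
       [  0.    ,   0.    ,   1.    ]]), 'pose': array([[-0.4377,  0.7033, -0.5602,  1.2729],
       [ 0.8991,  0.3455, -0.2687,  0.3285],
       [ 0.0045, -0.6213, -0.7836,  1.1311],
       [ 0.    ,  0.    ,  0.    ,  1.    ]])}
{'centre': [238.6, 205.8], 'conf': 0.64}
{'centre': [287.6, 204.1], 'conf': 0.56}
{'centre': [240.1, 170.3], 'conf': 0.56}
{'centre': [284.7, 167.3], 'conf': 0.47}
lid [{'centre': [264.6, 191.3], 'conf': 0.8}]
side {'mtx
[... 156 characters left out ...]
 0.4536,  0.0028],
       [-0.6879, -0.5613,  0.4601, -0.555 ],
       [ 0.0166, -0.6459, -0.7632,  1.0739],
       [ 0.    ,  0.    ,  0.    ,  1.    ]])}
{'centre': [229.9, 165.4], 'conf': 0.76}
{'centre': [208.0, 194.5], 'conf': 0.72}
{'centre': [256.8, 210.8], 'conf': 0.49}
{'centre': [274.8, 171.1], 'conf': 0.47}
lid [{'centre': [241.6, 196.2], 'conf': 0.8}]
wrist {'mtx': array([[313.2695,   0.    , 258.6959],
       [  0.    , 313.2695, 186.1724],
       [  0.    ,   0.    ,   1.    ]]), 'pose': array([[-0.2592, -0.9365, -0.2362,  0.2254],
       [-0.9658,  0.2516,  0.0625,  0.5867],
       [ 0.0009,  0.2443, -0.9697,  0.3837],
       [ 0.    ,  0.    ,  0.    ,  1.    ]])}
lid []
0.45
```

View pics/scene0.png

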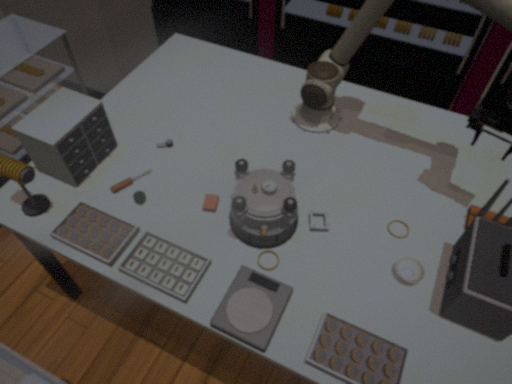

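View pics/side0.png

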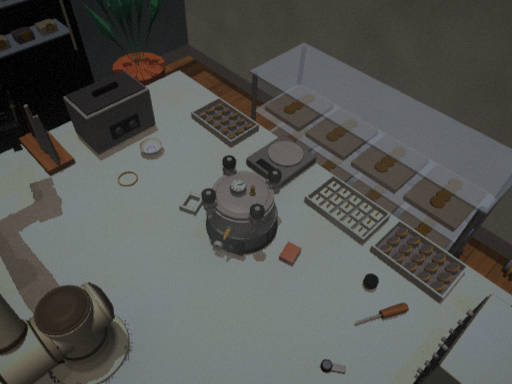

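```bash
python3 - <<'E'
from h import *
for c,pts in [('scene',[(238.6,205.8),(287.6,204.1),(240.1,170.3),(284.7,167.3)]),('side',[(229.9,165.4),(208,194.5),(256.8,210.8),(274.8,171.1)])]:
    z=np.load(c+'0.npz'); K,T=z['K'],z['T']
    pc=cloud(z['d'],dict(mtx=K,pose=T))
    for u,v in pts:
        ray=T[:3,:3]@np.linalg.inv(K)@[u,v,1]; t=(0.190-T[2,3])/ray[2]; P=T[:3,3]+t*ray
        print(c,(u,v),P, pc[int(round(v)),int(round(u))])
E
```

```text
scene (238.6, 205.8) [ 0.6732 -0.0076  0.19  ] [ 0.6782 -0.0035  0.1977]
scene (287.6, 204.1) [0.6055 0.1165 0.19  ] [0.6132 0.1201 0.202 ]
scene (240.1, 170.3) [ 0.5508 -0.0655  0.19  ] [ 0.5468 -0.068   0.186 ]
scene (284.7, 167.3) [0.4788 0.053  0.19  ] [0.4853 0.0562 0.1995]
side (229.9, 165.4) [0.5901 0.1065 0.19  ] [0.5903 0.1062 0.1918]
side (208, 194.5) [0.4663 0.0622 0.19  ] [0.4622 0.0566 0.2001]
side (256.8, 210.8) [ 0.5264 -0.0739  0.19  ] [ 0.5216 -0.0791  0.198 ]
side (274.8, 171.1) [ 0.6729 -0.002   0.19  ] [ 0.6638 -0.0103  0.203 ]
```

The scene picture shows the pot near (264,205) and its four black knobs around the rim at (239,206), (288,204), (240,170) and (285,167). The side view agrees. I'll move the wrist camera over the pot to measure the knobs more precisely.

Request:
move_arm([
  [[0, 0, 0, 0.49, -0.69, 0.1, 1], [0, 0, 0, 0.49, -0.69, 0.1, 1], [0, 0, 0, 0.49, -0.69, 0.1, 1], [0, 0, 0, 0.49, -0.69, 0.1, 1], [0, 0, 0, 0.49, -0.69, 0.1, 1], [0, 0, 0, 0.49, -0.69, 0.1, 1], [0, 0, 0, 0.49, -0.69, 0.1, 1], [0, 0, 0, 0.49, -0.69, 0.1, 1], [0, 0, 0, 0.49, -0.69, 0.1, 1], [0, 0, 0, 0.49, -0.69, 0.1, 1], [0, 0, 0, 0.49, -0.69, 0.1, 1], [0, 0, 0, 0.49, -0.69, 0, 1], [0, 0, 0, 0.49, -0.69, 0, 1], [0, 0, 0, 0.49, -0.69, 0, 1], [0, 0, 0, 0, 0, 0, 1]],
])

```text
time_s: 2.33
tcp_pos: [0.5827, 0.0038, 0.3618]
ee_rot: [[0.007, -0.255, -0.967], [0.004, -0.967, 0.255], [-1.0, -0.006, -0.006]]
wrist_force: [-0.3, 0.4, -0.2]
gripper_width: 1.001
```

```bash
python3 - <<'E'
from h import *
s=r.sense(); print(s['time_s'],s['tcp_pos'],s['joints'],s['ee_rot'],s['moment'],s['wrist_force'])
p,d,cp=snap('wrist','w1'); np.savez('w1.npz',p=p,d=d,K=cp['mtx'],T=cp['pose'])
for x in spotter.trace('wrist','knob_1'):
    m=x['mask']; pc=cloud(d,cp)[m]; 
    top=pc[(pc[:,2]>0.19)&(pc[:,2]<0.21)]
    c,rad=cv2.minEnclosingCircle((top[:,:2]*1000).astype(np.float32)) if len(top)>5 else (None,None)
    print(x['centre'],x['conf'],m.sum(),len(top),np.median(pc,0), c,rad, top[:,2].mean() if len(top) else 0)
E
```

```text
2.325 [0.5827 0.0038 0.3618] [ 16.2481  15.4548   0.869   -0.109  -74.9638  58.9882] [[ 0.007  -0.2553 -0.9668]
 [ 0.004  -0.9668  0.2553]
 [-1.     -0.0056 -0.0058]] [0.0362 0.1062 0.0064] [-0.2671  0.4099 -0.1572]
[360.7, 212.6] 0.89 844 583 [ 0.5402 -0.0745  0.1971] (528.2942504882812, -70.4813461303711) 19.849544525146484 0.19749326326592498
[228.6, 293.6] 0.85 288 52 [0.4838 0.0626 0.181 ] (483.9802551269531, 64.85739135742188) 6.802768707275391 0.1936231037379365
[127.2, 200.7] 0.75 2004 1660 [0.6012 0.1185 0.1987] (599.3057861328125, 123.22000885009766) 20.29688835144043 0.19853044337765113
[254.9, 89.7] 0.65 2020 1984 [ 0.6607 -0.01    0.1992] (660.6497192382812, -9.89979362487793) 20.364482879638672 0.19908805657450404
```

View pics/w1.png

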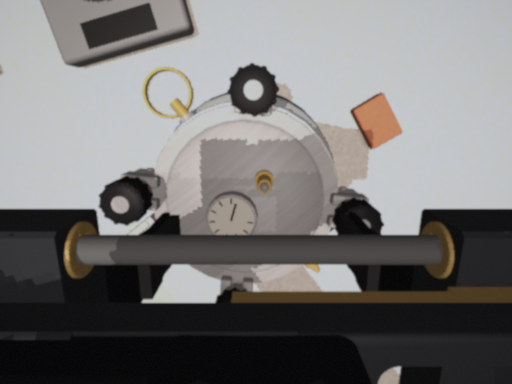

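The wrist view shows the knobs at (254,90), (127,200), (358,218, partly hidden) and (235,293, mostly hidden behind the gripper). I'll move back for a clear view of the two near ones.

Request:
move_arm([
  [[0, 0, 0, -0.8, 0, 0, 1], [0, 0, 0, -0.8, 0, 0, 1], [0, 0, 0, 0, 0, 0, 1]],
])

```text
time_s: 2.8
tcp_pos: [0.4816, 0.0083, 0.3616]
ee_rot: [[0.007, -0.248, -0.969], [0.005, -0.969, 0.248], [-1.0, -0.007, -0.005]]
wrist_force: [0.3, -0.4, -0.0]
gripper_width: 1.001
```

```bash
cat >> h.py <<'E'
def knobs(fn):
    s=r.sense(); print(s['time_s'],s['tcp_pos'],s['joints'][[0,5]])
    p,d,cp=snap('wrist',fn); np.savez(fn+'.npz',p=p,d=d,K=cp['mtx'],T=cp['pose'])
    res=[]
    for x in spotter.trace('wrist','knob_1'):
        m=x['mask']; pc=cloud(d,cp)[m]
        top=pc[(pc[:,2]>0.19)&(pc[:,2]<0.21)]
        if len(top)<20: print(x['centre'],'few');continue
        c,rad=cv2.minEnclosingCircle((top[:,:2]*1000).astype(np.float32))
        print(np.array(x['centre']),x['conf'],m.sum(),len(top),np.array(c),rad,top[:,2].mean()); res.append([*c,rad])
    return res
E
python3 - <<'E'
from h import *
knobs('w2')
E
```

```text
2.8 [0.4816 0.0083 0.3616] [20.2889 55.3978]
[208.2 215. ] 0.96 1680 1454 [468.5879  61.3953] 20.271411895751953 0.19831651954485416
[339.7 110.8] 0.86 2137 1963 [529.3962 -72.049 ] 20.551010131835938 0.19835242488373223
[88.6 81.4] 0.72 2619 2188 [601.5199 122.3326] 20.517000198364258 0.19851353389172563
```

View pics/w2.png

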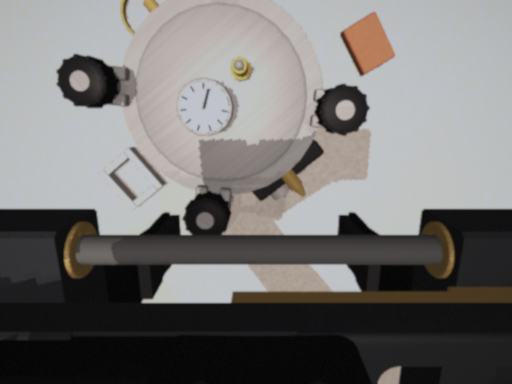

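```bash
python3 - <<'E'
from h import *
for fn,pts in [('w2',[(78,81),(346,109),(205,220)]),('w1',[(253,89),(120,204),(362,222)])]:
    z=np.load(fn+'.npz'); cp=dict(mtx=z['K'],pose=z['T']); pc=cloud(z['d'],cp); T=z['T'];K=z['K']
    for u,v in pts:
        ray=T[:3,:3]@np.linalg.inv(K)@[u,v,1]; t=(0.199-T[2,3])/ray[2]
        print(fn,(u,v),(T[:3,3]+t*ray), pc[v,u])
        win=np.zeros((384,512),bool); win[max(v-45,0):v+46,max(0,u-45):u+46]=1
        q=pc[win&(pc[...,2]>0.17)&(pc[...,2]<0.22)]
        print(np.histogram(q[:,2],bins=np.arange(.17,.222,.004))[0])
        q=pc[win&(pc[...,2]>0.196)&(pc[...,2]<0.21)]
        ctr=(T[:3,3]+t*ray)[:2]; q=q[np.linalg.norm(q[:,:2]-ctr,axis=1)<0.03]
        print(len(q),q[:,:2].mean(0),q[:,:2].min(0),q[:,:2].max(0), cv2.minEnclosingCircle((q[:,:2]*1000).astype(np.float32)))
E
python3 - <<'E'
import cv2
i=cv2.imread('pics/w2.png')[30:250,40:400]
cv2.imwrite('pics/w2z.png',cv2.resize(i,(720,440),interpolation=cv2.INTER_CUBIC))
E
```

```text
w2 (78, 81) [0.6022 0.1241 0.199 ] [0.602  0.1235 0.2001]
[   1   48   98  106  112  119  492 1598    1    0    0    0]
2010 [0.6016 0.1214] [0.5821 0.1025] [0.6219 0.1424] ((602.2881469726562, 122.25408935546875), 20.852231979370117)
w2 (346, 109) [ 0.5298 -0.0734  0.199 ] [ 0.5298 -0.0732  0.1999]
[   0   23   34   35   44   44  605 1320    0    0    0    0]
1858 [ 0.5297 -0.0716] [ 0.5098 -0.0919] [ 0.5491 -0.0519] ((529.4765625, -71.9294204711914), 20.316478729248047)
w2 (205, 220) [0.4684 0.0612 0.199 ] [0.4685 0.0612 0.1992]
[   0   35   49   60   55   63  377 1018    0    0    0    0]
1333 [0.4705 0.0607] [0.4518 0.0417] [0.4882 0.0812] ((468.5569763183594, 61.469425201416016), 20.203662872314453)
w1 (253, 89) [ 0.6614 -0.0103  0.199 ] [ 0.6613 -0.0103  0.2   ]
[   0    0    0    1    1    0  399 1593    1    0    0    0]
1983 [ 0.6608 -0.0099] [ 0.6411 -0.0295] [0.6802 0.0101] ((660.8297729492188, -9.817933082580566), 20.288043975830078)
w1 (120, 204) [0.5996 0.1237 0.199 ] [0.5999 0.1226 0.201 ]
[   0   31   80   84  100   84  384 1209    0    0    0    0]
1529 [0.6    0.1224] [0.5793 0.1034] [0.6193 0.1436] ((599.4559326171875, 123.48444366455078), 20.312395095825195)
w1 (362, 222) [ 0.5316 -0.0728  0.199 ] [ 0.579  -0.0474  0.3057]
[  1  37  67  78  73  73 233 328   0   0   0   0]
516 [ 0.5347 -0.0785] [ 0.5163 -0.0905] [ 0.547  -0.0512] ((528.3111572265625, -71.01193237304688), 19.93877601623535)
```

View pics/w2z.png

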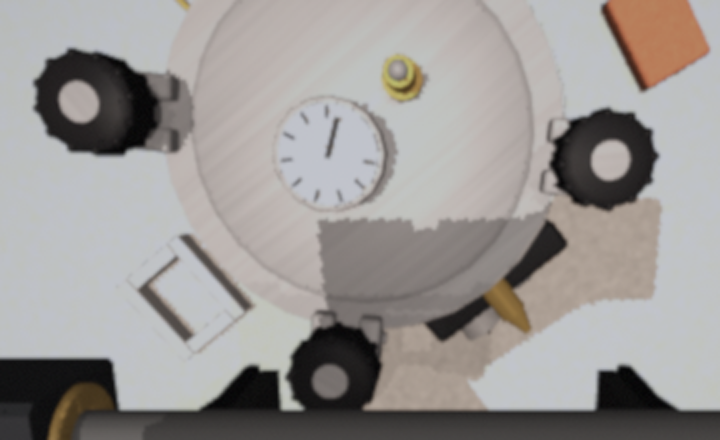

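```bash
python3 - <<'E'
from h import *
est=dict(B=(.601,.124),C=(.529,-.073),D=(.467,.062),A=(.663,-.011))
for fn in ['scene0','side0','w1','w2']:
    z=np.load(fn+'.npz'); cp=dict(mtx=z['K'],pose=z['T']); pc=cloud(z['d'],cp).reshape(-1,3)
    for k,e in est.items():
        q=pc[(pc[:,2]>0.191)&(pc[:,2]<0.21)&(np.linalg.norm(pc[:,:2]-e,axis=1)<.035)]
        if len(q)<20: continue
        print(fn,k,len(q),q.mean(0),cv2.minEnclosingCircle((q[:,:2]*1000).astype(np.float32)))
E
```

```text
scene0 B 130 [0.604  0.1211 0.1988] ((602.0128173828125, 120.23963928222656), 20.89476776123047)
scene0 C 105 [ 0.5311 -0.0726  0.1985] ((529.0890502929688, -74.32345581054688), 20.027511596679688)
scene0 D 110 [0.4712 0.0605 0.1982] ((468.5971374511719, 60.57129669189453), 21.03366470336914)
scene0 A 131 [ 0.6648 -0.0118  0.1987] ((662.6063232421875, -13.0737886428833), 20.294527053833008)
side0 B 113 [0.5982 0.1192 0.1991] ((601.1918334960938, 122.21815490722656), 21.155948638916016)
side0 C 142 [ 0.5261 -0.0747  0.1983] ((528.5262451171875, -72.29492950439453), 20.968032836914062)
side0 D 135 [0.4654 0.0585 0.199 ] ((467.36358642578125, 61.01045227050781), 21.3795108795166)
side0 A 119 [ 0.6583 -0.0143  0.1993] ((660.3803100585938, -11.266022682189941), 21.002105712890625)
w1 B 1658 [0.6003 0.1215 0.1986] ((599.3952026367188, 123.33708190917969), 20.42571449279785)
w1 C 620 [ 0.5357 -0.0772  0.1976] ((527.5660400390625, -70.89946746826172), 20.35507583618164)
w1 D 44 [0.4848 0.0635 0.1942] ((484.40155029296875, 64.1209487915039), 5.985563278198242)
w1 A 1993 [ 0.6608 -0.0099  0.1991] ((660.6566162109375, -9.870150566101074), 20.379444122314453)
w2 B 2182 [0.6013 0.1205 0.1986] ((602.0414428710938, 122.437255859375), 20.854534149169922)
w2 C 1964 [ 0.5299 -0.0711  0.1984] ((529.396240234375, -72.0489501953125), 20.551010131835938)
w2 D 1439 [0.471  0.0601 0.1984] ((468.5878601074219, 61.39534378051758), 20.271411895751953)
```

All cameras agree on a bolt-circle radius of about 103.5 mm, not the stated 108, so I'll use the measured positions. The nozzle points towards the robot, so knob_1 is at (0.601, 0.122), knob_3 at (0.529, -0.072), knob_2 at (0.468, 0.061) and knob_4 at (0.661, -0.011). Next I'll go to knob_1.

Request:
move_arm([
  [[0, 0, 0, 0.48, 0.46, -0.25, 1], [0, 0, 0, 0.48, 0.46, -0.25, 1], [0, 0, 0, 0.48, 0.46, -0.25, 1], [0, 0, 0, 0.48, 0.46, -0.25, 1], [0, 0, 0, 0, 0, 0, 1], [0, 0, 0, 0, 0, 0, 1]],
])

```text
time_s: 3.65
tcp_pos: [0.6073, 0.1265, 0.2992]
ee_rot: [[0.012, -0.245, -0.969], [0.005, -0.97, 0.245], [-1.0, -0.008, -0.01]]
wrist_force: [-0.6, -1.5, -0.5]
gripper_width: 0.998
```

```bash
python3 - <<'E'
from h import *
s=r.sense(); print(s['time_s'],s['tcp_pos'],s['joints'],s['moment'],s['wrist_force'],s['joint_velocities'])
print(s['ee_rot'])
E
```

```text
3.65 [0.6073 0.1265 0.2992] [ 26.7203  21.0384  -0.0983   0.0594 -68.1203  49.0784] [-0.0262  0.0166 -0.0065] [-0.5932 -1.5338 -0.4615] [ 0.4736  1.7448  0.6204 -0.2632  0.2246 -0.0219]
[[ 0.012  -0.2449 -0.9695]
 [ 0.005  -0.9695  0.245 ]
 [-0.9999 -0.0078 -0.0104]]
```

Request:
move_arm([
  [[-0.035, 0.085, 0, -0.1, -0.075, -0.3, 1], [0, 0, 0, 0, 0, 0, 1], [0, 0, 0, 0, 0, -0.33, 1], [0, 0, 0, 0, 0, -0.33, 1], [0, 0, 0, 0, 0, 0, 1]],
])

```text
time_s: 4.28
tcp_pos: [0.5996, 0.1193, 0.2424]
ee_rot: [[0.003, -0.247, -0.969], [0.001, -0.969, 0.247], [-1.0, -0.002, -0.003]]
wrist_force: [0.2, -0.2, 0.3]
gripper_width: 1.001
```

Request:
move_arm([
  [[0, 0, 0, 0.025, 0.042, -0.03, 0.6], [0, 0, 0, 0, 0, 0, 0], [0, 0, 0, 0, 0, 0, 0], [0, 0, 0, 0, 0, 0, 0]],
])

```text
time_s: 4.78
tcp_pos: [0.6023, 0.122, 0.2442]
ee_rot: [[0.009, -0.247, -0.969], [0.003, -0.969, 0.247], [-1.0, -0.005, -0.008]]
wrist_force: [0.1, -0.4, 0.2]
gripper_width: 0.626
```

```bash
cat >> h.py <<'E'
def st():
    s=r.sense(); print(s['time_s'],'tcp',s['tcp_pos'],'j6',s['joints'][5],'M',s['moment'],'F',s['wrist_force'],'w',s['gripper_width'],'yaw',np.degrees(np.arctan2(s['ee_rot'][1,1],s['ee_rot'][0,1])),'eff6',s['effort'][5]); return s
E
python3 - <<'E'
from h import *
st()
p,d,cp=snap('wrist','w3')
E
```

```text
4.775 tcp [0.6023 0.122  0.2442] j6 49.11317022195511 M [-0.0024 -0.0138  0.0083] F [ 0.0737 -0.4446  0.2219] w 0.6261257359351841 yaw -104.28684388392635 eff6 -3.070892148571147e-05
```

View pics/w3.png

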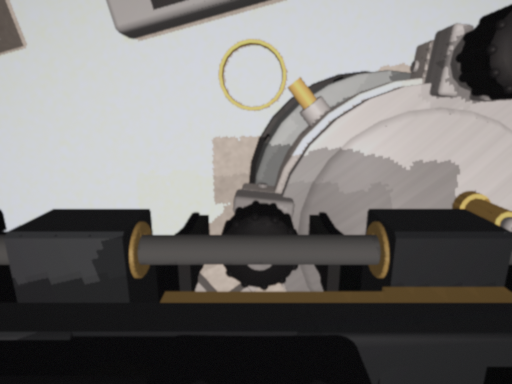

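The knob sits centred between the pads, at about column 260 with the pads at 195 and 325. I'll finish closing.

Request:
move_arm([
  [[0, 0, 0, 0, 0, -0.06, 0], [0, 0, 0, 0, 0, 0, 0], [0, 0, 0, 0, 0, 0, 0], [0, 0, 0, 0, 0, 0, 0]],
])

```text
time_s: 5.32
tcp_pos: [0.6024, 0.1217, 0.2409]
ee_rot: [[0.009, -0.246, -0.969], [0.002, -0.969, 0.246], [-1.0, -0.004, -0.009]]
wrist_force: [-0.0, 0.1, 1.4]
gripper_width: 0.464
```

```bash
python3 -c "
from h import *
st()"
```

```text
5.325 tcp [0.6024 0.1217 0.2409] j6 49.11456195579598 M [-0.1912  0.067   0.0075] F [-0.0308  0.1289  1.3552] w 0.4635947729737356 yaw -104.26819080890169 eff6 -0.005833694158354774
```

Request:
move_arm([
  [[0, 0, -1, 0, 0, -0.002, 0], [0, 0, -1, 0, 0, -0.002, 0]],
])

```text
time_s: 5.58
tcp_pos: [0.6022, 0.1214, 0.2405]
ee_rot: [[0.009, -0.511, -0.86], [-0.001, -0.86, 0.511], [-1.0, -0.003, -0.008]]
wrist_force: [-0.4, -0.4, 0.6]
gripper_width: 0.462
```

```bash
python3 -c "
from h import *
st()"
```

```text
5.575 tcp [0.6022 0.1214 0.2405] j6 32.51628577749825 M [-0.2777  0.0934  0.1341] F [-0.393  -0.4135  0.5963] w 0.4618489904934632 yaw -120.72556181022136 eff6 0.6881609559059143
```

Request:
move_arm([
  [[0, 0, -0.4, 0, 0, 0, 0]],
])

```text
time_s: 5.7
tcp_pos: [0.6021, 0.1213, 0.2405]
ee_rot: [[0.009, -0.56, -0.828], [-0.002, -0.828, 0.56], [-1.0, -0.003, -0.008]]
wrist_force: [-0.2, -0.1, 2.1]
gripper_width: 0.462
```

```bash
python3 -c "
from h import *
st()"
```

```text
5.7 tcp [0.6021 0.1213 0.2405] j6 29.16450762247148 M [-0.1393  0.0233  0.0822] F [-0.2227 -0.1338  2.101 ] w 0.4617768812527031 yaw -124.05660523018183 eff6 0.1530018076300621
```

Request:
move_arm([
  [[0, 0, -0.5, 0, 0, -0.001, 0], [0, 0, -0.5, 0, 0, -0.001, 0]],
])

```text
time_s: 5.95
tcp_pos: [0.602, 0.1211, 0.2403]
ee_rot: [[0.008, -0.673, -0.74], [-0.004, -0.74, 0.673], [-1.0, -0.003, -0.008]]
wrist_force: [0.2, -0.8, 1.2]
gripper_width: 0.461
```

```bash
python3 -c "
from h import *
st();st()"
```

```text
5.95 tcp [0.602  0.1211 0.2403] j6 20.870036272015355 M [-0.1106  0.1101  0.061 ] F [ 0.2218 -0.8223  1.1829] w 0.461399155692284 yaw -132.3059403352889 eff6 0.31429896131157875
5.95 tcp [0.602  0.1211 0.2403] j6 20.870036272015355 M [-0.1106  0.1101  0.061 ] F [ 0.2218 -0.8223  1.1829] w 0.461399155692284 yaw -132.3059403352889 eff6 0.31429896131157875
```

Request:
move_arm([
  [[0, 0, -0.5, 0, 0, -0.001, 0], [0, 0, -0.5, 0, 0, -0.001, 0]],
])

```text
time_s: 6.2
tcp_pos: [0.6018, 0.121, 0.2401]
ee_rot: [[0.007, -0.772, -0.635], [-0.005, -0.635, 0.772], [-1.0, -0.002, -0.008]]
wrist_force: [-0.3, -1.5, 0.6]
gripper_width: 0.46
```

```bash
python3 -c "
from h import *
st()"
```

```text
6.2 tcp [0.6018 0.121  0.2401] j6 12.58486522967955 M [-0.1291  0.0707  0.0072] F [-0.2524 -1.4933  0.5706] w 0.4599111674244834 yaw -140.5540900790498 eff6 0.3140747733414173
```

Request:
move_arm([
  [[0, 0, -0.5, 0, 0, -0.001, 0], [0, 0, -0.5, 0, 0, -0.001, 0]],
])

```text
time_s: 6.45
tcp_pos: [0.6016, 0.1209, 0.2399]
ee_rot: [[0.005, -0.855, -0.518], [-0.006, -0.518, 0.855], [-1.0, -0.002, -0.008]]
wrist_force: [-0.9, -0.7, 1.6]
gripper_width: 0.462
```

```bash
python3 -c "
from h import *
st()"
```

```text
6.45 tcp [0.6016 0.1209 0.2399] j6 4.309682490760316 M [-0.0912  0.0609  0.0871] F [-0.9155 -0.6519  1.5609] w 0.46211641755950406 yaw -148.81034352468004 eff6 0.3122755419462919
```

Request:
move_arm([
  [[0, 0, -0.5, 0, 0, -0.001, 0], [0, 0, -0.5, 0, 0, -0.001, 0]],
])

```text
time_s: 6.7
tcp_pos: [0.6015, 0.1208, 0.2398]
ee_rot: [[0.004, -0.921, -0.39], [-0.007, -0.39, 0.921], [-1.0, -0.001, -0.008]]
wrist_force: [-1.2, -1.3, 1.3]
gripper_width: 0.462
```

```bash
python3 -c "
from h import *
st()"
```

```text
6.7 tcp [0.6015 0.1208 0.2398] j6 -3.9437285879961745 M [-0.0847  0.1582  0.0845] F [-1.1898 -1.3268  1.3437] w 0.46177170445424603 yaw -157.05222714889672 eff6 0.2797888219356537
```

Request:
move_arm([
  [[0, 0, -0.5, 0, 0, -0.001, 0]],
])

```text
time_s: 6.82
tcp_pos: [0.6014, 0.1208, 0.2397]
ee_rot: [[0.003, -0.946, -0.323], [-0.007, -0.323, 0.946], [-1.0, -0.001, -0.008]]
wrist_force: [-0.3, -0.3, 1.7]
gripper_width: 0.464
```

```bash
python3 -c "
from h import *
st()"
```

```text
6.825 tcp [0.6014 0.1208 0.2397] j6 -8.061286348223414 M [-0.0832  0.1228  0.0688] F [-0.2911 -0.2845  1.7017] w 0.4635408045717582 yaw -161.1693115802086 eff6 0.2579214982688427
```

Request:
move_arm([
  [[0, 0, -0.5, 0, 0, -0.001, 0]],
])

```text
time_s: 6.95
tcp_pos: [0.6013, 0.1208, 0.2397]
ee_rot: [[0.003, -0.967, -0.254], [-0.008, -0.254, 0.967], [-1.0, -0.001, -0.008]]
wrist_force: [-0.8, -0.3, 2.1]
gripper_width: 0.464
```

```bash
python3 -c "
from h import *
st()
for i in range(3):
    viewer.capture('side'); st()"
```

```text
6.95 tcp [0.6013 0.1208 0.2397] j6 -12.167734501398252 M [-0.0827  0.1182  0.1404] F [-0.8159 -0.3241  2.1451] w 0.4639624345243071 yaw -165.2723990018132 eff6 0.23425748571753502
7.0 tcp [0.6013 0.1208 0.2397] j6 -12.268465901321772 M [-0.1013  0.1428 -0.0184] F [-1.0631 -0.2713  1.3439] w 0.46233439358580886 yaw -165.37722163400346 eff6 -0.08465926861390471
7.05 tcp [0.6013 0.1208 0.2397] j6 -12.067954683157701 M [-0.085   0.1429 -0.1108] F [-0.9636 -1.4032  1.4918] w 0.46322402052817124 yaw -165.18287531051607 eff6 -0.07324367528781295
7.1 tcp [0.6013 0.1208 0.2397] j6 -12.016173807420103 M [-0.1125  0.1388 -0.1362] F [-1.2997 -0.1877  2.1724] w 0.4625347265881132 yaw -165.1319217579715 eff6 0.06336143938824534
```

Request:
move_arm([
  [[0, 0, -0.3, 0, 0, 0, 0], [0, 0, -0.3, 0, 0, 0, 0]],
])

```text
time_s: 7.35
tcp_pos: [0.6011, 0.1207, 0.2396]
ee_rot: [[0.002, -0.984, -0.176], [-0.008, -0.176, 0.984], [-1.0, -0.0, -0.008]]
wrist_force: [-0.9, -1.0, 1.5]
gripper_width: 0.463
```

```bash
python3 -c "
from h import *
st()"
```

```text
7.35 tcp [0.6011 0.1207 0.2396] j6 -16.748925923597294 M [-0.0691  0.1001  0.1551] F [-0.8964 -1.0222  1.5122] w 0.46347120262011304 yaw -169.86649539919827 eff6 0.04857406485825777
```

Request:
move_arm([
  [[0, 0, -0.3, 0, 0, 0, 0], [0, 0, -0.2, 0, 0, 0, 0]],
])

```text
time_s: 7.6
tcp_pos: [0.6011, 0.1207, 0.2396]
ee_rot: [[0.001, -0.994, -0.108], [-0.008, -0.108, 0.994], [-1.0, -0.0, -0.008]]
wrist_force: [-0.6, -1.1, 1.0]
gripper_width: 0.461
```

```bash
python3 -c "
from h import *
st()"
```

```text
7.6 tcp [0.6011 0.1207 0.2396] j6 -20.69146731774484 M [-0.0683  0.0679  0.1447] F [-0.5878 -1.1081  0.9767] w 0.46067628650220543 yaw -173.80736771535075 eff6 -0.06217921385541558
```

Request:
move_arm([
  [[0, 0, -0.25, 0, 0, 0, 0], [0, 0, -0.25, 0, 0, 0, 0]],
])

```text
time_s: 7.85
tcp_pos: [0.6009, 0.1208, 0.2395]
ee_rot: [[0.0, -0.999, -0.036], [-0.008, -0.036, 0.999], [-1.0, 0.0, -0.008]]
wrist_force: [-0.7, -0.5, 1.1]
gripper_width: 0.459
```

```bash
python3 -c "
from h import *
st()"
```

```text
7.85 tcp [0.6009 0.1208 0.2395] j6 -24.828217668127206 M [-0.1219  0.0707  0.2607] F [-0.6962 -0.4671  1.1145] w 0.45890357582108093 yaw -177.9472230517166 eff6 -0.022603796096518636
```

Request:
move_arm([
  [[0, 0, 0, 0, 0, 0, 0.8], [0, 0, 0, 0, 0, 0, 0.8], [0, 0, 0, 0, 0, 0, 0.8], [0, 0, 0, 0, 0, 0.5, 0.8], [0, 0, 0, 0, 0, 0.35, 0.8], [0.05, 0, 1, -0.24, -0.625, 0, 0.8], [0, 0, 1, -0.24, -0.625, 0, 0.8], [0, 0, 1, -0.24, -0.625, 0, 0.8], [0, 0, 1, -0.24, -0.625, 0, 0.8], [0, 0, 1, -0.24, -0.625, 0, 0.8], [0, 0, 1, 0, 0, 0, 0.8], [0, 0, 0, 0, 0, 0, 0.8]],
])

```text
time_s: 9.35
tcp_pos: [0.5264, -0.0711, 0.2905]
ee_rot: [[0.002, -0.623, -0.782], [0.001, -0.782, 0.623], [-1.0, -0.002, -0.002]]
wrist_force: [-0.2, -1.0, 0.6]
gripper_width: 0.804
```

```bash
python3 - <<'E'
from h import *
s=st(); print(s['ee_rot'])
knobs('w4')
E
```

```text
9.35 tcp [ 0.5264 -0.0711  0.2905] j6 41.67613303046803 M [ 0.035  -0.0095 -0.0075] F [-0.2312 -0.9843  0.597 ] w 0.8037268178184409 yaw -128.51737389352814 eff6 0.21601234562695026
[[ 0.0023 -0.6228 -0.7824]
 [ 0.0005 -0.7824  0.6228]
 [-1.     -0.0019 -0.0015]]
9.35 [ 0.5264 -0.0711  0.2905] [ 9.8093 41.6761]
[255.9 208.7] 0.77 2992 2750 [528.1914 -72.6337] 20.033222198486328 0.19807118345172983
[ 41.1 102.8] 0.7 5093 4064 [661.1902 -11.5413] 20.46129035949707 0.19816223805381653
```

View pics/w4.png

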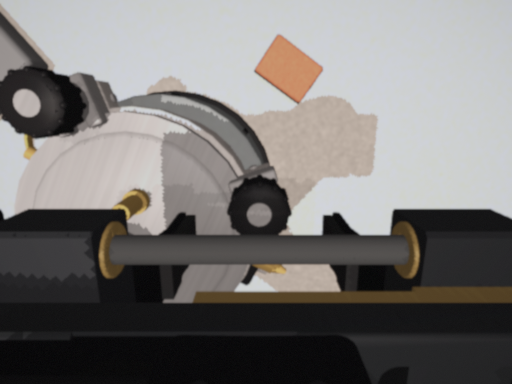

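Knob_3 is at (258,212), right between the fingers. I'll descend and close.

Request:
move_arm([
  [[0, 0, 0, 0.03, -0.02, -0.27, 0.8], [0, 0, 0, 0, 0, -0.28, 0.7], [0, 0, 0, 0, 0, -0.27, 0.6], [0, 0, 0, 0, 0, 0, 0], [0, 0, 0, 0, 0, 0, 0], [0, 0, 0, 0, 0, 0, 0], [0, 0, 0, 0, 0, 0, 0]],
])

```text
time_s: 10.32
tcp_pos: [0.5274, -0.0715, 0.2362]
ee_rot: [[-0.006, -0.624, -0.782], [-0.003, -0.782, 0.624], [-1.0, 0.006, 0.003]]
wrist_force: [1.0, -2.5, -2.0]
gripper_width: 0.461
```

```bash
python3 -c "
from h import *
st()"
```

```text
10.325 tcp [ 0.5274 -0.0715  0.2362] j6 41.533799266997036 M [-0.3492  0.0034  0.0447] F [ 1.0479 -2.4694 -1.9828] w 0.46135864790463194 yaw -128.5943867984227 eff6 -0.05645361612550914
```

Request:
move_arm([
  [[0, 0, -0.5, 0, 0, 0, 0], [0, 0, -0.5, 0, 0, 0, 0], [0, 0, -0.5, 0, 0, 0, 0]],
])

```text
time_s: 10.7
tcp_pos: [0.5276, -0.0713, 0.236]
ee_rot: [[-0.005, -0.777, -0.63], [-0.001, -0.63, 0.777], [-1.0, 0.005, 0.002]]
wrist_force: [0.7, -1.6, -1.9]
gripper_width: 0.462
```

```bash
python3 -c "
from h import *
st()"
```

```text
10.7 tcp [ 0.5276 -0.0713  0.236 ] j6 29.23173893662191 M [-0.5231 -0.0333  0.1176] F [ 0.6785 -1.6004 -1.9318] w 0.4619064971179666 yaw -140.97898721991737 eff6 0.3101450018584728
```

Request:
move_arm([
  [[0, 0, -0.5, 0, 0, 0, 0]],
])

```text
time_s: 10.82
tcp_pos: [0.5277, -0.0713, 0.2359]
ee_rot: [[-0.005, -0.82, -0.572], [-0.001, -0.572, 0.82], [-1.0, 0.005, 0.002]]
wrist_force: [-0.1, -1.4, -2.5]
gripper_width: 0.461
```

```bash
python3 -c "
from h import *
st()"
```

```text
10.825 tcp [ 0.5277 -0.0713  0.2359] j6 25.1227797667625 M [-0.5033 -0.003   0.138 ] F [-0.0882 -1.3658 -2.4996] w 0.46131690190502334 yaw -145.1145275348687 eff6 0.30965027399361134
```

Request:
move_arm([
  [[0, 0, -0.5, 0, 0, 0, 0]],
])

```text
time_s: 10.95
tcp_pos: [0.5278, -0.0712, 0.2358]
ee_rot: [[-0.005, -0.859, -0.511], [-0.0, -0.511, 0.859], [-1.0, 0.004, 0.002]]
wrist_force: [0.2, -1.1, -1.7]
gripper_width: 0.46
```

```bash
python3 -c "
from h import *
st()"
```

```text
10.95 tcp [ 0.5278 -0.0712  0.2358] j6 21.009207252966085 M [-0.4921 -0.0061  0.068 ] F [ 0.184  -1.1161 -1.7448] w 0.4596962154894787 yaw -149.2493646721798 eff6 0.3091908898204565
```

Request:
move_arm([
  [[0, 0, -0.5, 0, 0, 0, 0], [0, 0, -0.5, 0, 0, 0, 0]],
])

```text
time_s: 11.2
tcp_pos: [0.5279, -0.0711, 0.2357]
ee_rot: [[-0.004, -0.924, -0.382], [0.001, -0.382, 0.924], [-1.0, 0.004, 0.002]]
wrist_force: [0.5, -2.2, -2.0]
gripper_width: 0.462
```

```bash
python3 -c "
from h import *
st()"
```

```text
11.2 tcp [ 0.5279 -0.0711  0.2357] j6 12.786915599970127 M [-0.4377  0.0522  0.0832] F [ 0.4619 -2.1741 -2.0428] w 0.46151748414436283 yaw -157.51221309015523 eff6 0.2806290239095688
```

Request:
move_arm([
  [[0, 0, -0.5, 0, 0, 0, 0]],
])

```text
time_s: 11.32
tcp_pos: [0.5281, -0.0711, 0.2356]
ee_rot: [[-0.004, -0.949, -0.315], [0.001, -0.315, 0.949], [-1.0, 0.004, 0.002]]
wrist_force: [0.6, -1.3, -2.1]
gripper_width: 0.459
```

```bash
python3 -c "
from h import *
st()"
```

```text
11.325 tcp [ 0.5281 -0.0711  0.2356] j6 8.676078392542678 M [-0.5491  0.0087  0.0917] F [ 0.6037 -1.3429 -2.0564] w 0.4586154421818603 yaw -161.63684692418357 eff6 0.25929476134479046
```

Request:
move_arm([
  [[0, 0, -0.5, 0, 0, 0, 0]],
])

```text
time_s: 11.45
tcp_pos: [0.5281, -0.0711, 0.2355]
ee_rot: [[-0.004, -0.969, -0.246], [0.001, -0.246, 0.969], [-1.0, 0.004, 0.002]]
wrist_force: [1.8, -1.6, -2.5]
gripper_width: 0.459
```

```bash
python3 -c "
from h import *
st()"
```

```text
11.45 tcp [ 0.5281 -0.0711  0.2355] j6 4.570888072908859 M [-0.5044 -0.0241  0.1821] F [ 1.7779 -1.5672 -2.5293] w 0.4592120669840596 yaw -165.7554982446987 eff6 0.23584694601595402
```

Request:
move_arm([
  [[0, 0, -0.5, 0, 0, 0, 0]],
])

```text
time_s: 11.58
tcp_pos: [0.5282, -0.0711, 0.2355]
ee_rot: [[-0.004, -0.984, -0.176], [0.001, -0.176, 0.984], [-1.0, 0.003, 0.002]]
wrist_force: [1.6, -2.0, -1.7]
gripper_width: 0.459
```

```bash
python3 -c "
from h import *
st()"
```

```text
11.575 tcp [ 0.5282 -0.0711  0.2355] j6 0.4700518671507976 M [-0.4555 -0.0082  0.1945] F [ 1.6461 -2.0346 -1.7405] w 0.45934737856363317 yaw -169.86530270597976 eff6 0.21097296383231878
```

Request:
move_arm([
  [[0, 0, -0.5, 0, 0, 0, 0]],
])

```text
time_s: 11.7
tcp_pos: [0.5283, -0.0711, 0.2354]
ee_rot: [[-0.003, -0.994, -0.105], [0.001, -0.105, 0.994], [-1.0, 0.003, 0.002]]
wrist_force: [0.2, -2.4, -2.0]
gripper_width: 0.461
```

```bash
python3 -c "
from h import *
st()"
```

```text
11.7 tcp [ 0.5283 -0.0711  0.2354] j6 -3.630547708067472 M [-0.4672 -0.0352  0.2289] F [ 0.2147 -2.4055 -1.97  ] w 0.4609682741997577 yaw -173.9755440267499 eff6 0.18509971909224987
```

Request:
move_arm([
  [[0, 0, -0.2, 0, 0, 0, 0], [0, 0, 0, 0, 0, 0, 0.75], [0, 0, 0, 0, 0, 0, 0.75], [0, 0, 0, 0, 0, 0, 0.75], [0, 0, 0, 0, 0, 0.5, 0.8], [0, 0, 0, 0, 0, 0.38, 0.8], [0, 0, 1, -0.245, 0.54, 0, 0.8], [0, 0, 1, -0.245, 0.54, 0, 0.8], [0, 0, 1, -0.245, 0.54, 0, 0.8], [0, 0, 1, -0.245, 0.54, 0, 0.8], [0, 0, 1, 0, 0, 0, 0.8], [0, 0, 1, 0, 0, 0, 0.8], [0, 0, 0, 0, 0, 0, 0.8]],
])

```text
time_s: 13.32
tcp_pos: [0.4693, 0.0645, 0.293]
ee_rot: [[0.003, -0.587, -0.81], [0.008, -0.81, 0.587], [-1.0, -0.008, 0.002]]
wrist_force: [1.2, 0.8, -0.0]
gripper_width: 0.797
```

```bash
python3 - <<'E'
from h import *
s=st(); print(s['ee_rot'])
knobs('w5')
E
```

```text
13.325 tcp [0.4693 0.0645 0.293 ] j6 26.8338444852894 M [0.0073 0.0063 0.0005] F [ 1.2325  0.8011 -0.0118] w 0.7974521124542899 yaw -125.94717025021724 eff6 0.2146544074639678
[[ 0.003  -0.587  -0.8096]
 [ 0.0077 -0.8095  0.587 ]
 [-1.     -0.008   0.0021]]
13.325 [0.4693 0.0645 0.293 ] [27.3795 26.8338]
[59.8 94.6] 0.94 4863 3848 [599.9733 121.9566] 20.606708526611328 0.19677016348537496
[267.2 208.7] 0.91 2831 2609 [467.3349  60.585 ] 19.92360496520996 0.19830363353287647
[387.6  16.6] 0.72 2269 1620 [522.7865 -68.8199] 19.393096923828125 0.19644965112904167
```

View pics/w5.png

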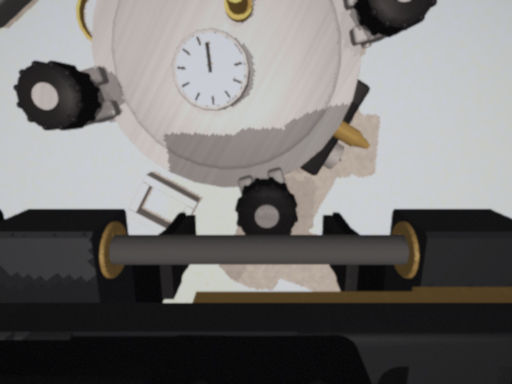

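Knob_2 is at (267,214), slightly right of the centre line between the fingers. I'll shift by about (-1.5, -3.7) mm, descend and close.

Request:
move_arm([
  [[-0.05, 0.02, 0, -0.025, -0.062, -0.27, 0.8], [0, 0, 0, 0, 0, -0.28, 0.7], [0, 0, 0, 0, 0, -0.26, 0.6], [0, 0, 0, 0, 0, 0, 0], [0, 0, 0, 0, 0, 0, 0], [0, 0, 0, 0, 0, 0, 0], [0, 0, 0, 0, 0, 0, 0], [0, 0, -0.5, 0, 0, 0, 0], [0, 0, -0.5, 0, 0, 0, 0]],
])

```text
time_s: 14.55
tcp_pos: [0.4684, 0.0596, 0.2441]
ee_rot: [[0.003, -0.705, -0.709], [0.001, -0.709, 0.705], [-1.0, -0.002, -0.001]]
wrist_force: [0.6, -1.2, -3.5]
gripper_width: 0.462
```

```bash
python3 -c "
from h import *
st()"
```

```text
14.55 tcp [0.4684 0.0596 0.2441] j6 18.0937470456478 M [-0.2182 -0.1963  0.0432] F [ 0.5501 -1.1894 -3.4908] w 0.4616152398210875 yaw -134.85756162039263 eff6 0.311994357034564
```

Request:
move_arm([
  [[0, 0, -0.5, 0, 0, 0, 0]],
])

```text
time_s: 14.68
tcp_pos: [0.4683, 0.0595, 0.244]
ee_rot: [[0.002, -0.755, -0.656], [0.001, -0.656, 0.755], [-1.0, -0.002, -0.001]]
wrist_force: [1.3, -0.5, -3.3]
gripper_width: 0.459
```

```bash
python3 -c "
from h import *
st()"
```

```text
14.675 tcp [0.4683 0.0595 0.244 ] j6 13.943751692491821 M [-0.1506 -0.1884  0.0438] F [ 1.2736 -0.5421 -3.2695] w 0.4589501229170974 yaw -138.99797762591174 eff6 0.31157475896179676
```

Request:
move_arm([
  [[0, 0, -0.5, 0, 0, 0, 0], [0, 0, -0.5, 0, 0, 0, 0]],
])

```text
time_s: 14.92
tcp_pos: [0.4681, 0.0594, 0.2438]
ee_rot: [[0.002, -0.841, -0.54], [0.0, -0.54, 0.841], [-1.0, -0.002, -0.001]]
wrist_force: [0.1, -0.6, -2.8]
gripper_width: 0.464
```

```bash
python3 -c "
from h import *
st()"
```

```text
14.925 tcp [0.4681 0.0594 0.2438] j6 5.647791887391194 M [-0.1367 -0.1823  0.0621] F [ 0.0632 -0.5957 -2.8481] w 0.4639028468268988 yaw -147.28325235921463 eff6 0.3110967390239239
```

Request:
move_arm([
  [[0, 0, -0.5, 0, 0, 0, 0], [0, 0, -0.5, 0, 0, 0, 0]],
])

```text
time_s: 15.18
tcp_pos: [0.4679, 0.0592, 0.2437]
ee_rot: [[0.002, -0.91, -0.414], [-0.0, -0.414, 0.91], [-1.0, -0.001, -0.001]]
wrist_force: [0.5, -0.5, -3.0]
gripper_width: 0.464
```

```bash
python3 -c "
from h import *
st()"
```

```text
15.175 tcp [0.4679 0.0592 0.2437] j6 -2.6437788706784064 M [-0.1262 -0.1685  0.0634] F [ 0.481  -0.4754 -2.9937] w 0.4635193096769305 yaw -155.5637546187411 eff6 0.3109665121883154
```

Request:
move_arm([
  [[0, 0, -0.5, 0, 0, 0, 0], [0, 0, -0.5, 0, 0, 0, 0]],
])

```text
time_s: 15.42
tcp_pos: [0.4676, 0.0592, 0.2435]
ee_rot: [[0.001, -0.961, -0.278], [-0.0, -0.278, 0.961], [-1.0, -0.001, -0.001]]
wrist_force: [0.1, -0.1, -3.1]
gripper_width: 0.466
```

```bash
python3 -c "
from h import *
st()"
```

```text
15.425 tcp [0.4676 0.0592 0.2435] j6 -10.929910163412305 M [-0.0142 -0.2263  0.0586] F [ 0.0729 -0.0662 -3.0996] w 0.4662407448203629 yaw -163.8503954586909 eff6 0.3107796795666218
```

Request:
move_arm([
  [[0, 0, -0.5, 0, 0, 0, 0], [0, 0, -0.5, 0, 0, 0, 0]],
])

```text
time_s: 15.68
tcp_pos: [0.4673, 0.0591, 0.2433]
ee_rot: [[0.001, -0.991, -0.137], [-0.0, -0.137, 0.991], [-1.0, -0.001, -0.0]]
wrist_force: [0.3, -1.0, -2.8]
gripper_width: 0.46
```

```bash
python3 -c "
from h import *
st()"
```

```text
15.675 tcp [0.4673 0.0591 0.2433] j6 -19.206315345652367 M [-0.0304 -0.1283  0.0567] F [ 0.3364 -1.0168 -2.8081] w 0.45974271887232404 yaw -172.1269067156833 eff6 0.2842522133141756
```

Request:
move_arm([
  [[0, 0, -0.5, 0, 0, 0, 0]],
])

```text
time_s: 15.8
tcp_pos: [0.4673, 0.0591, 0.2432]
ee_rot: [[0.001, -0.998, -0.065], [-0.0, -0.065, 0.998], [-1.0, -0.001, -0.0]]
wrist_force: [0.3, -0.5, -3.2]
gripper_width: 0.461
```

```bash
python3 -c "
from h import *
st()"
```

```text
15.8 tcp [0.4673 0.0591 0.2432] j6 -23.340014832132397 M [-0.0258 -0.1636  0.0842] F [ 0.2817 -0.4906 -3.1731] w 0.4612076726523354 yaw -176.2600509668307 eff6 0.26296237483620644
```

Request:
move_arm([
  [[0, 0, -0.5, 0, 0, 0, 0]],
])

```text
time_s: 15.92
tcp_pos: [0.4671, 0.0591, 0.2432]
ee_rot: [[0.0, -1.0, 0.007], [-0.0, 0.007, 1.0], [-1.0, -0.0, -0.0]]
wrist_force: [0.0, -0.3, -3.3]
gripper_width: 0.464
```

```bash
python3 -c "
from h import *
st()"
```

```text
15.925 tcp [0.4671 0.0591 0.2432] j6 -27.46604020718214 M [ 0.0112 -0.1388  0.1288] F [ 0.0387 -0.2672 -3.3097] w 0.4639071461597163 yaw 179.61454296810453 eff6 0.23956828750669956
```

Request:
move_arm([
  [[0, 0, -0.5, 0, 0, 0, 0]],
])

```text
time_s: 16.05
tcp_pos: [0.467, 0.0591, 0.2431]
ee_rot: [[0.0, -0.997, 0.079], [-0.0, 0.079, 0.997], [-1.0, -0.0, -0.0]]
wrist_force: [-0.1, -0.2, -2.6]
gripper_width: 0.463
```

```bash
python3 -c "
from h import *
st()"
```

```text
16.05 tcp [0.467  0.0591 0.2431] j6 -31.588537904625905 M [-0.012  -0.2219  0.1386] F [-0.091  -0.167  -2.6202] w 0.46270276119078385 yaw 175.49264704768012 eff6 0.21464050747454166
```

Request:
move_arm([
  [[0, 0, -0.5, 0, 0, 0, 0]],
])

```text
time_s: 16.18
tcp_pos: [0.4668, 0.0591, 0.2431]
ee_rot: [[0.0, -0.989, 0.15], [-0.0, 0.15, 0.989], [-1.0, -0.0, -0.0]]
wrist_force: [-0.2, -0.2, -2.8]
gripper_width: 0.462
```

```bash
python3 -c "
from h import *
st()"
```

```text
16.175 tcp [0.4668 0.0591 0.2431] j6 -35.70190556941218 M [ 0.0653 -0.2049  0.1901] F [-0.2377 -0.1571 -2.8158] w 0.46204923631057765 yaw 171.38429145189065 eff6 0.1887366408482194
```

Request:
move_arm([
  [[0, 0, 0, 0, 0, 0, 0.75], [0, 0, 0, 0, 0, 0, 0.75], [0, 0, 0, 0, 0, 0, 0.75], [0, 0, 0, 0, 0, 0.45, 0.8], [0, 0, 0, 0, 0, 0.38, 0.8], [0, 0, 1, 0.63, -0.225, 0, 0.8], [0, 0, 1, 0.63, -0.225, 0, 0.8], [0, 0, 1, 0.63, -0.225, 0, 0.8], [0, 0, 1, 0.63, -0.225, 0, 0.8], [0, 0, 1, 0.63, -0.225, 0, 0.8], [0, 0, 1, 0, 0, 0, 0.8], [0, 0, 1, 0, 0, 0, 0.8], [0, 0, 0, 0, 0, 0, 0.8]],
])

```text
time_s: 17.8
tcp_pos: [0.6635, -0.0111, 0.2963]
ee_rot: [[0.003, -0.648, -0.761], [0.005, -0.761, 0.648], [-1.0, -0.006, 0.002]]
wrist_force: [-0.0, 0.2, -0.3]
gripper_width: 0.795
```

```bash
python3 - <<'E'
from h import *
s=st(); print(s['ee_rot'])
knobs('w6')
E
```

```text
17.8 tcp [ 0.6635 -0.0111  0.2963] j6 36.79569444215004 M [-0.0299  0.0094 -0.0449] F [-0.0303  0.2093 -0.3087] w 0.7951017818599159 yaw -130.4191842551503 eff6 0.21409420296549797
[[ 0.0025 -0.6484 -0.7613]
 [ 0.0055 -0.7613  0.6484]
 [-1.     -0.0058  0.0016]]
17.8 [ 0.6635 -0.0111  0.2963] [12.8793 36.7957]
[262.1 208.5] 0.95 2796 2544 [662.072  -11.4562] 20.13751792907715 0.19869955453968294
```

View pics/w6.png

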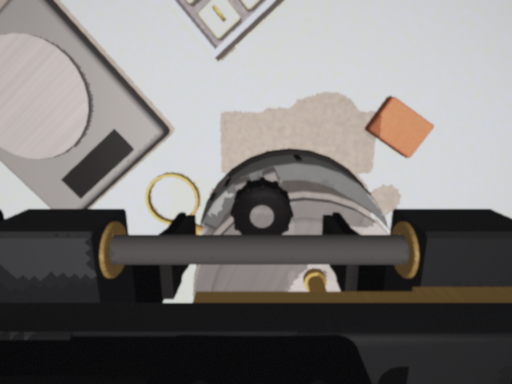

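Knob_4 is centred between the fingers, at (262,214).

Request:
move_arm([
  [[-0.04, 0.02, 0, -0.035, -0.005, -0.3, 0.8], [0, 0, 0, 0, 0, -0.3, 0.7], [0, 0, 0, 0, 0, -0.3, 0.6], [0, 0, 0, 0, 0, 0, 0], [0, 0, 0, 0, 0, 0, 0], [0, 0, 0, 0, 0, 0, 0], [0, 0, 0, 0, 0, 0, 0], [0, 0, -0.5, 0, 0, 0, 0], [0, 0, -0.5, 0, 0, 0, 0]],
])

```text
time_s: 19.02
tcp_pos: [0.6611, -0.0107, 0.2442]
ee_rot: [[0.005, -0.756, -0.655], [-0.0, -0.655, 0.756], [-1.0, -0.003, -0.003]]
wrist_force: [1.3, -0.5, -3.0]
gripper_width: 0.462
```

```bash
python3 -c "
from h import *
st()"
```

```text
19.025 tcp [ 0.6611 -0.0107  0.2442] j6 27.802136242117022 M [-0.1166 -0.1891  0.0463] F [ 1.2656 -0.5392 -2.9998] w 0.4622278918136494 yaw -139.07612793952373 eff6 0.31209899112582207
```

Request:
move_arm([
  [[0, 0, -0.5, 0, 0, 0, 0]],
])

```text
time_s: 19.15
tcp_pos: [0.6612, -0.0106, 0.2441]
ee_rot: [[0.005, -0.801, -0.599], [-0.0, -0.599, 0.801], [-1.0, -0.004, -0.003]]
wrist_force: [1.2, -0.4, -2.5]
gripper_width: 0.463
```

```bash
python3 -c "
from h import *
st()"
```

```text
19.15 tcp [ 0.6612 -0.0106  0.2441] j6 23.648718528374975 M [-0.1198 -0.1495  0.0937] F [ 1.2217 -0.4122 -2.4843] w 0.46293911354616135 yaw -143.21497073269074 eff6 0.3113409597426653
```

Request:
move_arm([
  [[0, 0, -0.5, 0, 0, 0, 0], [0, 0, -0.5, 0, 0, 0, 0]],
])

```text
time_s: 19.4
tcp_pos: [0.6613, -0.0105, 0.2439]
ee_rot: [[0.005, -0.879, -0.477], [-0.001, -0.477, 0.879], [-1.0, -0.004, -0.003]]
wrist_force: [0.8, -1.0, -2.5]
gripper_width: 0.465
```

```bash
python3 -c "
from h import *
st()"
```

```text
19.4 tcp [ 0.6613 -0.0105  0.2439] j6 15.342186647490651 M [-0.1458 -0.1985  0.068 ] F [ 0.7506 -1.0395 -2.4921] w 0.4646982114247427 yaw -151.49709409249053 eff6 0.31075872480869293
```

Request:
move_arm([
  [[0, 0, -0.5, 0, 0, 0, 0]],
])

```text
time_s: 19.52
tcp_pos: [0.6614, -0.0105, 0.2438]
ee_rot: [[0.005, -0.911, -0.413], [-0.001, -0.413, 0.911], [-1.0, -0.004, -0.003]]
wrist_force: [0.7, 0.0, -2.9]
gripper_width: 0.463
```

```bash
python3 -c "
from h import *
st()"
```

```text
19.525 tcp [ 0.6614 -0.0105  0.2438] j6 11.19207121989688 M [-0.1362 -0.2161  0.092 ] F [ 0.7249  0.0269 -2.9151] w 0.46292537772363607 yaw -155.63556463469715 eff6 0.31065247021615505
```

Still running free after about 25°.

Request:
move_arm([
  [[0, 0, -0.5, 0, 0, 0, 0], [0, 0, -0.5, 0, 0, 0, 0]],
])

```text
time_s: 19.77
tcp_pos: [0.6615, -0.0104, 0.2436]
ee_rot: [[0.005, -0.961, -0.277], [-0.001, -0.277, 0.961], [-1.0, -0.004, -0.003]]
wrist_force: [0.5, 0.2, -3.5]
gripper_width: 0.463
```

```bash
python3 -c "
from h import *
st()"
```

```text
19.775 tcp [ 0.6615 -0.0104  0.2436] j6 2.8879188019583877 M [-0.1337 -0.2108  0.042 ] F [ 0.4798  0.2448 -3.5153] w 0.462643015616383 yaw -163.91719163979045 eff6 0.31051590107381344
```

Request:
move_arm([
  [[0, 0, -0.5, 0, 0, 0, 0]],
])

```text
time_s: 19.9
tcp_pos: [0.6616, -0.0104, 0.2435]
ee_rot: [[0.005, -0.978, -0.207], [-0.002, -0.207, 0.978], [-1.0, -0.004, -0.003]]
wrist_force: [1.7, -1.1, -2.7]
gripper_width: 0.467
```

```bash
python3 -c "
from h import *
st()"
```

```text
19.9 tcp [ 0.6616 -0.0104  0.2435] j6 -1.2652206040397298 M [-0.1041 -0.249   0.0507] F [ 1.6973 -1.1273 -2.6912] w 0.4665551741385217 yaw -168.05695543393009 eff6 0.3104269690811634
```

Request:
move_arm([
  [[0, 0, -0.5, 0, 0, 0, 0], [0, 0, -0.5, 0, 0, 0, 0]],
])

```text
time_s: 20.15
tcp_pos: [0.6617, -0.0103, 0.2433]
ee_rot: [[0.005, -0.998, -0.064], [-0.002, -0.064, 0.998], [-1.0, -0.004, -0.002]]
wrist_force: [1.2, 0.1, -2.8]
gripper_width: 0.464
```

```bash
python3 -c "
from h import *
st()"
```

```text
20.15 tcp [ 0.6617 -0.0103  0.2433] j6 -9.566541708584287 M [-0.1013 -0.2628  0.0958] F [ 1.2454  0.1098 -2.8124] w 0.4644273774676659 yaw -176.33814829480426 eff6 0.3102059941738844
```

Request:
move_arm([
  [[0, 0, -0.5, 0, 0, 0, 0]],
])

```text
time_s: 20.27
tcp_pos: [0.6618, -0.0103, 0.2432]
ee_rot: [[0.004, -1.0, 0.008], [-0.002, 0.008, 1.0], [-1.0, -0.004, -0.002]]
wrist_force: [1.9, -0.0, -1.9]
gripper_width: 0.464
```

```bash
python3 -c "
from h import *
st()"
```

```text
20.275 tcp [ 0.6618 -0.0103  0.2432] j6 -13.71436311958641 M [-0.0766 -0.2247  0.0535] F [ 1.8983 -0.041  -1.9189] w 0.4638831312606319 yaw 179.52135901374172 eff6 0.31010985374450684
```

Request:
move_arm([
  [[0, 0, -0.5, 0, 0, 0, 0], [0, 0, -0.5, 0, 0, 0, 0]],
])

```text
time_s: 20.52
tcp_pos: [0.662, -0.0103, 0.2431]
ee_rot: [[0.004, -0.988, 0.152], [-0.003, 0.152, 0.988], [-1.0, -0.005, -0.002]]
wrist_force: [1.4, -0.5, -2.7]
gripper_width: 0.463
```

```bash
python3 -c "
from h import *
st()"
```

```text
20.525 tcp [ 0.662  -0.0103  0.2431] j6 -22.01291900191769 M [-0.0758 -0.2484  0.0673] F [ 1.4317 -0.4991 -2.6677] w 0.46273173843724935 yaw 171.24043809430012 eff6 0.28479164466261864
```

Request:
move_arm([
  [[0, 0, -0.5, 0, 0, 0, 0]],
])

```text
time_s: 20.65
tcp_pos: [0.662, -0.0103, 0.243]
ee_rot: [[0.004, -0.975, 0.223], [-0.003, 0.223, 0.975], [-1.0, -0.005, -0.002]]
wrist_force: [1.7, -0.1, -3.4]
gripper_width: 0.462
```

```bash
python3 -c "
from h import *
st()"
```

```text
20.65 tcp [ 0.662  -0.0103  0.243 ] j6 -26.15096154394058 M [-0.0396 -0.2174  0.1092] F [ 1.7043 -0.1079 -3.3767] w 0.46237486402392297 yaw 167.11339114741347 eff6 0.26344156824052334
```

Request:
move_arm([
  [[0, 0, -0.5, 0, 0, 0, 0], [0, 0, -0.5, 0, 0, 0, 0]],
])

```text
time_s: 20.9
tcp_pos: [0.6622, -0.0103, 0.2429]
ee_rot: [[0.004, -0.933, 0.361], [-0.003, 0.361, 0.933], [-1.0, -0.005, -0.002]]
wrist_force: [0.9, -0.7, -3.1]
gripper_width: 0.465
```

```bash
python3 -c "
from h import *
st()"
```

```text
20.9 tcp [ 0.6622 -0.0103  0.2429] j6 -34.41746886520782 M [-0.0788 -0.3022  0.1786] F [ 0.9495 -0.6709 -3.0875] w 0.4648460212122469 yaw 158.86465530256575 eff6 0.2146649407222867
```

Request:
move_arm([
  [[0, 0, -0.5, 0, 0, 0, 0]],
])

```text
time_s: 21.02
tcp_pos: [0.6622, -0.0103, 0.2429]
ee_rot: [[0.004, -0.904, 0.427], [-0.004, 0.427, 0.904], [-1.0, -0.005, -0.002]]
wrist_force: [1.5, -0.1, -4.1]
gripper_width: 0.466
```

```bash
python3 -c "
from h import *
st()"
```

```text
21.025 tcp [ 0.6622 -0.0103  0.2429] j6 -38.543616721677864 M [-0.0339 -0.2589  0.2205] F [ 1.4895 -0.1106 -4.0987] w 0.46640424623371285 yaw 154.74485811207012 eff6 0.18847818486392498
```

The first pass is done, with every knob at about 0.2 N m. Now the second pass, starting at knob_1.

Request:
move_arm([
  [[0, 0, 0, 0, 0, 0, 0.75], [0, 0, 0, 0, 0, 0, 0.75], [0, 0, 0, 0, 0, 0, 0.75], [0, 0, 0, 0, 0, 0.45, 0.8], [0, 0, 0, 0, 0, 0.35, 0.8], [0, 0, 1, -0.25, 0.53, 0, 0.8], [0, 0, 1, -0.25, 0.53, 0, 0.8], [0, 0, 1, -0.25, 0.53, 0, 0.8], [0, 0, 1, -0.25, 0.53, 0, 0.8], [0, 0, 1, 0, 0, 0, 0.8], [0, 0, 1, 0, 0, 0, 0.8], [0, 0, 0, 0, 0, 0, 0.8]],
])

```text
time_s: 22.52
tcp_pos: [0.601, 0.1214, 0.2977]
ee_rot: [[0.012, -0.909, -0.416], [0.007, -0.416, 0.909], [-1.0, -0.014, 0.001]]
wrist_force: [-0.2, 0.4, -0.3]
gripper_width: 0.798
```

```bash
python3 - <<'E'
from h import *
s=st(); print(s['ee_rot'])
knobs('w7')
E
```

```text
22.525 tcp [0.601  0.1214 0.2977] j6 -1.9126433336663202 M [0.0543 0.0256 0.0183] F [-0.1811  0.428  -0.2842] w 0.7983837846419078 yaw -155.40336467293892 eff6 0.2156090084463358
[[ 0.0123 -0.9092 -0.4162]
 [ 0.0065 -0.4162  0.9093]
 [-0.9999 -0.0139  0.0008]]
22.525 [0.601  0.1214 0.2977] [26.5176 -1.9126]
[263.7 208.2] 0.75 2736 2508 [600.7394 121.9204] 20.136192321777344 0.1970417178433471
[474.2 194. ] 0.68 2165 1269 [472.2924  56.603 ] 17.66156768798828 0.19632168316623055
[492.8, 2.1] few
[262.0, 2.5] few
```

View pics/w7.png

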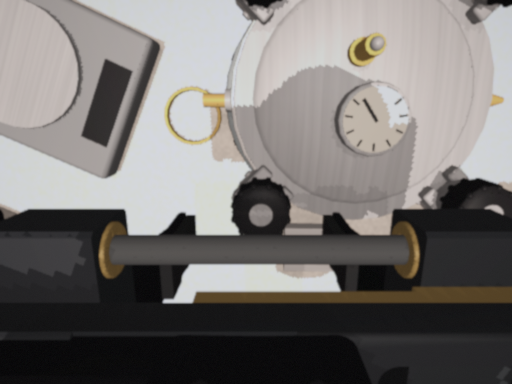

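Knob_1 is centred at (262,212). I'll grip it and tighten.

Request:
move_arm([
  [[-0.045, 0.085, 0, 0, 0, -0.31, 0.8], [0, 0, 0, 0, 0, -0.31, 0.7], [0, 0, 0, 0, 0, -0.31, 0.6], [0, 0, 0, 0, 0, 0, 0], [0, 0, 0, 0, 0, 0, 0], [0, 0, 0, 0, 0, 0, 0], [0, 0, 0, 0, 0, 0, 0], [0, 0, -0.5, 0, 0, 0, 0]],
])

```text
time_s: 23.62
tcp_pos: [0.6016, 0.1205, 0.2363]
ee_rot: [[-0.002, -0.939, -0.343], [-0.0, -0.343, 0.939], [-1.0, 0.002, 0.001]]
wrist_force: [1.1, -0.4, -2.6]
gripper_width: 0.46
```

```bash
python3 -c "
from h import *
st()"
```

```text
23.625 tcp [0.6016 0.1205 0.2363] j6 -6.330954805114177 M [ 0.0594 -0.3251  0.2106] F [ 1.1448 -0.3968 -2.606 ] w 0.4600717165254909 yaw -159.94431071124603 eff6 0.21757315378636122
```

Request:
move_arm([
  [[0, 0, -0.5, 0, 0, 0, 0]],
])

```text
time_s: 23.75
tcp_pos: [0.6015, 0.1205, 0.2363]
ee_rot: [[-0.002, -0.961, -0.275], [-0.0, -0.275, 0.961], [-1.0, 0.002, 0.0]]
wrist_force: [1.6, 0.6, -3.2]
gripper_width: 0.46
```

```bash
python3 -c "
from h import *
st()"
```

```text
23.75 tcp [0.6015 0.1205 0.2363] j6 -10.415727422484506 M [ 0.1687 -0.3046  0.2213] F [ 1.5878  0.5941 -3.1929] w 0.4604996800533919 yaw -164.0325000169355 eff6 0.11938199400901794
```

Request:
move_arm([
  [[0, 0, -0.5, 0, 0, 0, 0], [0, 0, -0.5, 0, 0, 0, 0]],
])

```text
time_s: 24.0
tcp_pos: [0.6012, 0.1204, 0.2362]
ee_rot: [[-0.002, -0.991, -0.136], [-0.0, -0.136, 0.991], [-1.0, 0.002, 0.0]]
wrist_force: [1.3, -0.4, -2.8]
gripper_width: 0.462
```

```bash
python3 -c "
from h import *
st()"
```

```text
24.0 tcp [0.6012 0.1204 0.2362] j6 -18.57200080855864 M [ 0.0588 -0.3524  0.2994] F [ 1.3239 -0.4475 -2.7535] w 0.4620648165662161 yaw -172.19068667217286 eff6 0.06401433376595378
```

Request:
move_arm([
  [[0, 0, -0.5, 0, 0, 0, 0]],
])

```text
time_s: 24.12
tcp_pos: [0.6011, 0.1204, 0.2362]
ee_rot: [[-0.002, -0.998, -0.065], [-0.0, -0.065, 0.998], [-1.0, 0.002, 0.0]]
wrist_force: [0.6, -0.4, -1.8]
gripper_width: 0.463
```

```bash
python3 -c "
from h import *
st()"
```

```text
24.125 tcp [0.6011 0.1204 0.2362] j6 -22.644551473696787 M [ 0.0625 -0.3529  0.3074] F [ 0.5803 -0.4293 -1.7534] w 0.4625210280535381 yaw -176.26685204183786 eff6 0.03652788698673248
```

Request:
move_arm([
  [[0, 0, -0.5, 0, 0, 0, 0], [0, 0, -0.5, 0, 0, 0, 0]],
])

```text
time_s: 24.38
tcp_pos: [0.6008, 0.1204, 0.2361]
ee_rot: [[-0.003, -0.997, 0.076], [0.0, 0.076, 0.997], [-1.0, 0.003, -0.0]]
wrist_force: [1.2, 0.4, -1.4]
gripper_width: 0.466
```

```bash
python3 -c "
from h import *
st()"
```

```text
24.375 tcp [0.6008 0.1204 0.2361] j6 -30.766364894555597 M [ 0.1737 -0.3767  0.422 ] F [ 1.2326  0.4021 -1.3628] w 0.4663700358264574 yaw 175.61435166915115 eff6 -0.01565312733873725
```

Request:
move_arm([
  [[0, 0, -0.5, 0, 0, 0, 0]],
])

```text
time_s: 24.5
tcp_pos: [0.6007, 0.1204, 0.236]
ee_rot: [[-0.003, -0.989, 0.147], [0.0, 0.147, 0.989], [-1.0, 0.003, -0.0]]
wrist_force: [1.2, 0.8, -2.5]
gripper_width: 0.461
```

```bash
python3 -c "
from h import *
st()"
```

```text
24.5 tcp [0.6007 0.1204 0.236 ] j6 -34.82294596695617 M [ 0.0912 -0.3583  0.4038] F [ 1.1815  0.7614 -2.5012] w 0.4605025886591426 yaw 171.55852234788426 eff6 -0.0342054502107203
```

Request:
move_arm([
  [[0, 0, -0.5, 0, 0, 0, 0]],
])

```text
time_s: 24.62
tcp_pos: [0.6006, 0.1204, 0.236]
ee_rot: [[-0.003, -0.976, 0.216], [0.0, 0.216, 0.976], [-1.0, 0.003, -0.001]]
wrist_force: [0.4, -0.2, -2.3]
gripper_width: 0.468
```

```bash
python3 -c "
from h import *
st()"
```

```text
24.625 tcp [0.6006 0.1204 0.236 ] j6 -38.87263641446493 M [ 0.177  -0.3979  0.4325] F [ 0.4087 -0.1884 -2.2524] w 0.46819692479629316 yaw 167.5139429740622 eff6 -0.058535506250336766
```

Request:
move_arm([
  [[0, 0, -0.5, 0, 0, 0, 0], [0, 0, -0.5, 0, 0, 0, 0]],
])

```text
time_s: 24.88
tcp_pos: [0.6003, 0.1205, 0.2359]
ee_rot: [[-0.003, -0.936, 0.351], [0.0, 0.351, 0.936], [-1.0, 0.003, -0.001]]
wrist_force: [1.4, -0.8, -2.9]
gripper_width: 0.466
```

```bash
python3 -c "
from h import *
st()"
```

```text
24.875 tcp [0.6003 0.1205 0.2359] j6 -46.95527140597234 M [ 0.1409 -0.4033  0.4576] F [ 1.3926 -0.7813 -2.9279] w 0.4657794313119103 yaw 159.44075668973085 eff6 -0.11318741831928492
```

Request:
move_arm([
  [[0, 0, -0.5, 0, 0, 0, 0]],
])

```text
time_s: 25.0
tcp_pos: [0.6002, 0.1205, 0.2359]
ee_rot: [[-0.003, -0.909, 0.416], [0.0, 0.416, 0.909], [-1.0, 0.003, -0.001]]
wrist_force: [1.5, 0.1, -3.3]
gripper_width: 0.463
```

```bash
python3 -c "
from h import *
st()"
```

```text
25.0 tcp [0.6002 0.1205 0.2359] j6 -50.98967952267514 M [ 0.1558 -0.4263  0.4397] F [ 1.5335  0.1242 -3.3099] w 0.4627785444925011 yaw 155.41146579396124 eff6 -0.14059638138860464
```

Request:
move_arm([
  [[0, 0, -0.5, 0, 0, 0, 0]],
])

```text
time_s: 25.12
tcp_pos: [0.6001, 0.1206, 0.2358]
ee_rot: [[-0.003, -0.878, 0.479], [0.0, 0.479, 0.878], [-1.0, 0.003, -0.001]]
wrist_force: [0.7, 0.7, -3.3]
gripper_width: 0.465
```

```bash
python3 -c "
from h import *
st()"
```

```text
25.125 tcp [0.6001 0.1206 0.2358] j6 -55.01826366158635 M [ 0.1687 -0.3913  0.5421] F [ 0.7363  0.6577 -3.2533] w 0.4645314197601925 yaw 151.39141372057836 eff6 -0.15701661352068186
```

Request:
move_arm([
  [[0, 0, -0.5, 0, 0, 0, 0]],
])

```text
time_s: 25.25
tcp_pos: [0.6, 0.1207, 0.2358]
ee_rot: [[-0.003, -0.842, 0.539], [0.0, 0.539, 0.842], [-1.0, 0.003, -0.001]]
wrist_force: [1.3, 0.2, -2.8]
gripper_width: 0.461
```

```bash
python3 -c "
from h import *
st()"
```

```text
25.25 tcp [0.6    0.1207 0.2358] j6 -59.043161859936276 M [ 0.1411 -0.3791  0.5114] F [ 1.3472  0.181  -2.8118] w 0.4613063380323594 yaw 147.3750505925001 eff6 -0.18707494251430035
```

Request:
move_arm([
  [[0, 0, 0, 0, 0, 0, 0.75], [0, 0, 0, 0, 0, 0, 0.75], [0, 0, 0, 0, 0, 0, 0.75], [0, 0, 0, 0, 0, 0.5, 0.8], [0, 0, 0, 0, 0, 0.42, 0.8], [0, 0, 1, -0.232, -0.628, 0, 0.8], [0, 0, 1, -0.232, -0.628, 0, 0.8], [0, 0, 1, -0.232, -0.628, 0, 0.8], [0, 0, 1, -0.232, -0.628, 0, 0.8], [0, 0, 1, -0.232, -0.628, 0, 0.8], [0, 0, 1, 0, 0, 0, 0.8], [0, 0, 0, 0, 0, 0, 0.8]],
])

```text
time_s: 26.75
tcp_pos: [0.5269, -0.0737, 0.2964]
ee_rot: [[0.002, -0.956, -0.295], [-0.001, -0.295, 0.956], [-1.0, -0.002, -0.002]]
wrist_force: [-0.0, 0.3, 0.7]
gripper_width: 0.797
```

```bash
python3 - <<'E'
from h import *
s=st(); print(s['ee_rot'])
knobs('w8')
E
```

```text
26.75 tcp [ 0.5269 -0.0737  0.2964] j6 7.547924914275921 M [ 0.0411 -0.0749 -0.0091] F [-0.0286  0.288   0.696 ] w 0.796592624405534 yaw -162.84561914604657 eff6 0.21497086621820927
[[ 0.0021 -0.9555 -0.2949]
 [-0.0013 -0.2949  0.9555]
 [-1.     -0.0017 -0.0018]]
26.75 [ 0.5269 -0.0737  0.2964] [9.5631 7.5479]
[254.1 209.3] 0.67 2779 2518 [528.147  -72.8293] 20.080005645751953 0.19713011463748023
[56.2, 205.7] few
```

View pics/w8.png

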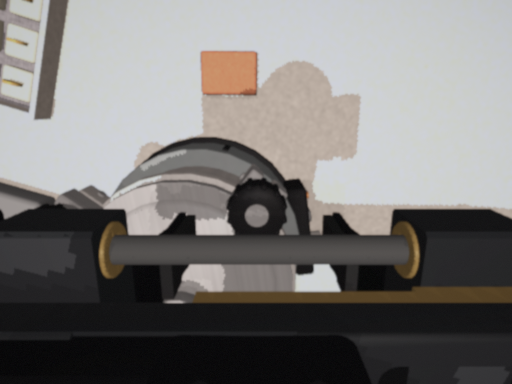

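Knob_3 is at (257,213), between the fingers.

Request:
move_arm([
  [[0, 0, 0, 0.02, 0.02, -0.3, 0.8], [0, 0, 0, 0, 0, -0.3, 0.7], [0, 0, 0, 0, 0, -0.28, 0.6], [0, 0, 0, 0, 0, 0, 0], [0, 0, 0, 0, 0, 0, 0], [0, 0, 0, 0, 0, 0, 0], [0, 0, 0, 0, 0, 0, 0], [0, 0, -0.5, 0, 0, 0, 0], [0, 0, -0.5, 0, 0, 0, 0]],
])

```text
time_s: 27.98
tcp_pos: [0.5281, -0.0702, 0.243]
ee_rot: [[-0.002, -0.988, -0.153], [-0.003, -0.153, 0.988], [-1.0, 0.002, -0.003]]
wrist_force: [0.7, -1.4, -3.3]
gripper_width: 0.462
```

```bash
python3 -c "
from h import *
st()"
```

```text
27.975 tcp [ 0.5281 -0.0702  0.243 ] j6 -1.2691041887020023 M [-0.3507  0.0122  0.3124] F [ 0.7398 -1.39   -3.2587] w 0.46215101144872583 yaw -171.22449279516687 eff6 0.09684847667813301
```

Request:
move_arm([
  [[0, 0, -0.5, 0, 0, 0, 0], [0, 0, -0.5, 0, 0, 0, 0]],
])

```text
time_s: 28.22
tcp_pos: [0.5284, -0.0702, 0.2428]
ee_rot: [[-0.002, -1.0, -0.011], [-0.003, -0.011, 1.0], [-1.0, 0.002, -0.003]]
wrist_force: [0.4, -1.1, -3.0]
gripper_width: 0.46
```

```bash
python3 -c "
from h import *
st()"
```

```text
28.225 tcp [ 0.5284 -0.0702  0.2428] j6 -9.430451287647765 M [-0.3549  0.0259  0.3241] F [ 0.4386 -1.1465 -2.9635] w 0.46018417643831244 yaw -179.38412672602684 eff6 0.04062568419612944
```

Request:
move_arm([
  [[0, 0, -0.5, 0, 0, 0, 0], [0, 0, -0.5, 0, 0, 0, 0], [0, 0, -0.5, 0, 0, 0, 0]],
])

```text
time_s: 28.6
tcp_pos: [0.5289, -0.0702, 0.2427]
ee_rot: [[-0.002, -0.98, 0.201], [-0.003, 0.201, 0.98], [-1.0, 0.001, -0.004]]
wrist_force: [0.6, -1.6, -2.4]
gripper_width: 0.459
```

```bash
python3 -c "
from h import *
st()"
```

```text
28.6 tcp [ 0.5289 -0.0702  0.2427] j6 -21.639210466635383 M [-0.35   -0.0121  0.3926] F [ 0.5839 -1.6452 -2.4168] w 0.4589013051369404 yaw 168.4121290819497 eff6 -0.03533243900164962
```

Request:
move_arm([
  [[0, 0, -0.5, 0, 0, 0, 0], [0, 0, -0.5, 0, 0, 0, 0]],
])

```text
time_s: 28.85
tcp_pos: [0.5292, -0.0703, 0.2426]
ee_rot: [[-0.002, -0.942, 0.337], [-0.004, 0.337, 0.942], [-1.0, 0.001, -0.004]]
wrist_force: [0.4, -1.7, -2.9]
gripper_width: 0.457
```

```bash
python3 -c "
from h import *
st()"
```

```text
28.85 tcp [ 0.5292 -0.0703  0.2426] j6 -29.74867498982513 M [-0.3446 -0.0468  0.4721] F [ 0.4114 -1.6864 -2.9243] w 0.45658268299559646 yaw 160.30962097034245 eff6 -0.08323685266077518
```

Request:
move_arm([
  [[0, 0, -0.5, 0, 0, 0, 0]],
])

```text
time_s: 28.98
tcp_pos: [0.5293, -0.0703, 0.2426]
ee_rot: [[-0.003, -0.915, 0.402], [-0.004, 0.403, 0.915], [-1.0, 0.001, -0.005]]
wrist_force: [0.1, -2.2, -2.4]
gripper_width: 0.464
```

```bash
python3 -c "
from h import *
st()"
```

```text
28.975 tcp [ 0.5293 -0.0703  0.2426] j6 -33.79562327031618 M [-0.3932 -0.0799  0.4534] F [ 0.1064 -2.1737 -2.4143] w 0.4637300952682226 yaw 156.26529004834538 eff6 -0.112552335485816
```

Request:
move_arm([
  [[0, 0, -0.5, 0, 0, 0, 0], [0, 0, -0.5, 0, 0, 0, 0]],
])

```text
time_s: 29.22
tcp_pos: [0.5296, -0.0704, 0.2425]
ee_rot: [[-0.003, -0.85, 0.527], [-0.004, 0.527, 0.85], [-1.0, 0.0, -0.005]]
wrist_force: [0.5, -2.0, -4.0]
gripper_width: 0.463
```

```bash
python3 -c "
from h import *
st()"
```

```text
29.225 tcp [ 0.5296 -0.0704  0.2425] j6 -41.87443445995467 M [-0.3694 -0.0516  0.4957] F [ 0.5178 -2.0179 -3.9767] w 0.4632215883004083 yaw 148.1897235227807 eff6 -0.1690110331401229
```

Request:
move_arm([
  [[0, 0, -0.5, 0, 0, 0, 0]],
])

```text
time_s: 29.35
tcp_pos: [0.5298, -0.0705, 0.2425]
ee_rot: [[-0.003, -0.811, 0.585], [-0.005, 0.586, 0.811], [-1.0, -0.0, -0.006]]
wrist_force: [0.1, -2.1, -3.1]
gripper_width: 0.465
```

```bash
python3 -c "
from h import *
st()"
```

```text
29.35 tcp [ 0.5298 -0.0705  0.2425] j6 -45.90523270921075 M [-0.2979 -0.0311  0.5663] F [ 0.0565 -2.1431 -3.1498] w 0.46469154325297335 yaw 144.16119383936152 eff6 -0.18933971878141165
```

Request:
move_arm([
  [[0, 0, 0, 0, 0, 0, 0.75], [0, 0, 0, 0, 0, 0, 0.75], [0, 0, 0, 0, 0, 0, 0.75], [0, 0, 0, 0, 0, 0.42, 0.8], [0, 0, 0, 0, 0, 0.38, 0.8], [0, 0, 1, -0.257, 0.522, 0, 0.8], [0, 0, 1, -0.257, 0.522, 0, 0.8], [0, 0, 1, -0.257, 0.522, 0, 0.8], [0, 0, 1, -0.257, 0.522, 0, 0.8], [0, 0, 1, 0, 0, 0, 0.8], [0, 0, 1, 0, 0, 0, 0.8], [0, 0, 0, 0, 0, 0, 0.8]],
])

```text
time_s: 30.85
tcp_pos: [0.4691, 0.0603, 0.2972]
ee_rot: [[0.012, -0.97, -0.241], [0.006, -0.241, 0.97], [-1.0, -0.013, 0.003]]
wrist_force: [0.2, 0.2, -0.5]
gripper_width: 0.798
```

```bash
python3 - <<'E'
from h import *
s=st(); print(s['ee_rot'])
knobs('w9')
E
```

```text
30.85 tcp [0.4691 0.0603 0.2972] j6 -13.107956354132877 M [ 0.0904 -0.004  -0.0509] F [ 0.1895  0.2085 -0.5338] w 0.797965553274504 yaw -166.05009490700235 eff6 0.2159294206649065
[[ 0.012  -0.9704 -0.2411]
 [ 0.0064 -0.2411  0.9705]
 [-0.9999 -0.0132  0.0033]]
30.85 [0.4691 0.0603 0.2972] [ 27.065 -13.108]
[12.2 31. ] 0.96 1418 70 [643.1914 -11.9927] 9.502418518066406 0.19106938207557314
[217.1   4.2] 0.85 402 68 [522.1759 -55.176 ] 7.739015579223633 0.1925573206206815
[264.6 207.9] 0.69 2913 2527 [466.8796  60.7951] 20.166566848754883 0.19701869440736694
[160.5 106.7] 0.47 57510 2804 [545.8297  22.5812] 107.33014678955078 0.1965424004827624
```

View pics/w9.png

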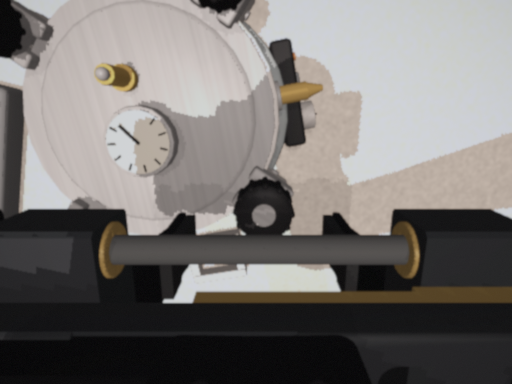

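Knob_2 is at (264,213), between the fingers.

Request:
move_arm([
  [[-0.045, 0.08, 0, -0.02, 0.01, -0.3, 0.8], [0, 0, 0, 0, 0, -0.3, 0.7], [0, 0, 0, 0, 0, -0.29, 0.6], [0, 0, 0, 0, 0, 0, 0], [0, 0, 0, 0, 0, 0, 0], [0, 0, 0, 0, 0, 0, 0], [0, 0, 0, 0, 0, 0, 0], [0, 0, -0.5, 0, 0, 0, 0], [0, 0, -0.5, 0, 0, 0, 0]],
])

```text
time_s: 32.08
tcp_pos: [0.4674, 0.0599, 0.2386]
ee_rot: [[-0.003, -0.996, -0.092], [-0.001, -0.092, 0.996], [-1.0, 0.003, -0.0]]
wrist_force: [1.5, -0.0, -2.2]
gripper_width: 0.463
```

```bash
python3 -c "
from h import *
st()"
```

```text
32.075 tcp [0.4674 0.0599 0.2386] j6 -21.80426671694021 M [-0.0516 -0.3654  0.235 ] F [ 1.4554 -0.034  -2.2223] w 0.4631539885483641 yaw -174.7253730213851 eff6 0.18755335360765457
```

Request:
move_arm([
  [[0, 0, -0.5, 0, 0, 0, 0], [0, 0, -0.5, 0, 0, 0, 0]],
])

```text
time_s: 32.33
tcp_pos: [0.4672, 0.0599, 0.2385]
ee_rot: [[-0.003, -0.999, 0.051], [-0.0, 0.051, 0.999], [-1.0, 0.003, -0.0]]
wrist_force: [0.6, -0.4, -3.4]
gripper_width: 0.462
```

```bash
python3 -c "
from h import *
st()"
```

```text
32.325 tcp [0.4672 0.0599 0.2385] j6 -29.973614794603105 M [ 0.0429 -0.2918  0.2596] F [ 0.5756 -0.4139 -3.4421] w 0.4620766752347869 yaw 177.08191723619638 eff6 0.13275427278131247
```

Request:
move_arm([
  [[0, 0, -0.5, 0, 0, 0, 0], [0, 0, -0.5, 0, 0, 0, 0], [0, 0, -0.5, 0, 0, 0, 0], [0, 0, -0.5, 0, 0, 0, 0]],
])

```text
time_s: 32.83
tcp_pos: [0.4669, 0.0599, 0.2383]
ee_rot: [[-0.003, -0.944, 0.329], [0.001, 0.329, 0.944], [-1.0, 0.003, -0.0]]
wrist_force: [0.2, -0.0, -2.2]
gripper_width: 0.461
```

```bash
python3 -c "
from h import *
st()"
```

```text
32.825 tcp [0.4669 0.0599 0.2383] j6 -46.25645597229205 M [ 0.0748 -0.3314  0.3436] F [ 0.2473 -0.0475 -2.2049] w 0.46131108835865464 yaw 160.77934022423224 eff6 0.020284897182136774
```

Request:
move_arm([
  [[0, 0, -0.5, 0, 0, 0, 0], [0, 0, -0.5, 0, 0, 0, 0], [0, 0, -0.5, 0, 0, 0, 0]],
])

```text
time_s: 33.2
tcp_pos: [0.4666, 0.06, 0.2382]
ee_rot: [[-0.002, -0.854, 0.521], [0.001, 0.521, 0.854], [-1.0, 0.003, -0.0]]
wrist_force: [0.2, -0.6, -4.5]
gripper_width: 0.463
```

```bash
python3 -c "
from h import *
st()"
```

```text
33.2 tcp [0.4666 0.06   0.2382] j6 -58.41737058328719 M [ 0.1367 -0.3545  0.4471] F [ 0.2117 -0.6092 -4.5428] w 0.4631436916186546 yaw 148.62952415653544 eff6 -0.06489284103736281
```

Now at about 0.44. About three more rows, in small steps.

Request:
move_arm([
  [[0, 0, -0.5, 0, 0, 0, 0], [0, 0, -0.5, 0, 0, 0, 0]],
])

```text
time_s: 33.45
tcp_pos: [0.4665, 0.0601, 0.2381]
ee_rot: [[-0.002, -0.772, 0.635], [0.001, 0.635, 0.772], [-1.0, 0.002, -0.0]]
wrist_force: [1.4, -0.6, -3.2]
gripper_width: 0.466
```

```bash
python3 -c "
from h import *
st()"
```

```text
33.45 tcp [0.4665 0.0601 0.2381] j6 -66.50379405479514 M [ 0.1154 -0.3676  0.5072] F [ 1.4004 -0.6199 -3.1836] w 0.46568627070086094 yaw 140.56075107086727 eff6 -0.12138538062572479
```

Request:
move_arm([
  [[0, 0, -0.5, 0, 0, 0, 0]],
])

```text
time_s: 33.58
tcp_pos: [0.4664, 0.0602, 0.238]
ee_rot: [[-0.002, -0.726, 0.688], [0.001, 0.688, 0.726], [-1.0, 0.002, -0.0]]
wrist_force: [1.3, -0.7, -2.3]
gripper_width: 0.461
```

```bash
python3 -c "
from h import *
st()"
```

```text
33.575 tcp [0.4664 0.0602 0.238 ] j6 -70.53795616183947 M [ 0.0919 -0.3828  0.5091] F [ 1.3232 -0.7261 -2.3476] w 0.460619535567972 yaw 136.53933664292825 eff6 -0.14911882113665342
```

Request:
move_arm([
  [[0, 0, 0, 0, 0, 0, 0.75], [0, 0, 0, 0, 0, 0, 0.75], [0, 0, 0, 0, 0, 0, 0.75], [0, 0, 0, 0, 0, 0.47, 0.8], [0, 0, 0, 0, 0, 0.4, 0.8], [0, 0, 1, 0.625, -0.228, 0, 0.8], [0, 0, 1, 0.625, -0.228, 0, 0.8], [0, 0, 1, 0.625, -0.228, 0, 0.8], [0, 0, 1, 0.625, -0.228, 0, 0.8], [0, 0, 1, 0.625, -0.228, 0, 0.8], [0, 0, 1, 0, 0, 0, 0.8], [0, 0, 1, 0, 0, 0, 0.8], [0, 0, 0, 0, 0, 0, 0.8]],
])

```text
time_s: 35.2
tcp_pos: [0.6603, -0.0113, 0.2934]
ee_rot: [[-0.001, -0.968, -0.253], [0.003, -0.253, 0.968], [-1.0, 0.001, 0.004]]
wrist_force: [0.2, 0.0, 0.4]
gripper_width: 0.795
```

```bash
python3 - <<'E'
from h import *
s=st(); print(s['ee_rot'])
knobs('w10')
E
```

```text
35.2 tcp [ 0.6603 -0.0113  0.2934] j6 1.7572184574759069 M [ 0.0874 -0.0137  0.0195] F [0.2234 0.034  0.386 ] w 0.7954716790233981 yaw -165.3694430220804 eff6 0.21354502066969872
[[-0.0015 -0.9676 -0.2526]
 [ 0.0033 -0.2526  0.9676]
 [-1.      0.0006  0.0036]]
35.2 [ 0.6603 -0.0113  0.2934] [12.9453  1.7572]
[255.2 207.9] 0.84 3013 2654 [661.7254 -11.2936] 20.4130802154541 0.19714857748726655
[474.3 170.1] 0.57 4134 2999 [528.7154 -71.9245] 20.470338821411133 0.19599099231125217
```

View pics/w10.png

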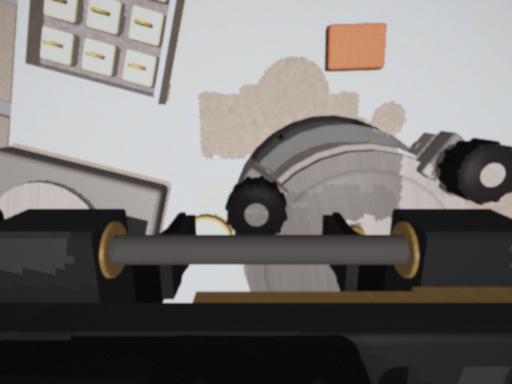

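Knob_4 is at (257,212), between the fingers.

Request:
move_arm([
  [[-0.02, 0, 0, 0.02, 0, -0.29, 0.8], [0, 0, 0, 0, 0, -0.29, 0.7], [0, 0, 0, 0, 0, -0.27, 0.6], [0, 0, 0, 0, 0, 0, 0], [0, 0, 0, 0, 0, 0, 0], [0, 0, 0, 0, 0, 0, 0], [0, 0, 0, 0, 0, 0, 0], [0, 0, -0.5, 0, 0, 0, 0], [0, 0, -0.5, 0, 0, 0, 0]],
])

```text
time_s: 36.42
tcp_pos: [0.6618, -0.0104, 0.2388]
ee_rot: [[0.002, -0.994, -0.109], [0.001, -0.109, 0.994], [-1.0, -0.002, 0.001]]
wrist_force: [2.5, -0.2, -2.5]
gripper_width: 0.463
```

```bash
python3 -c "
from h import *
st()"
```

```text
36.425 tcp [ 0.6618 -0.0104  0.2388] j6 -6.798903152243848 M [-0.0197 -0.4203  0.2043] F [ 2.473  -0.2153 -2.5022] w 0.46344266862627864 yaw -173.7609739449844 eff6 0.15303759835660458
```

Request:
move_arm([
  [[0, 0, -0.5, 0, 0, 0, 0], [0, 0, -0.5, 0, 0, 0, 0]],
])

```text
time_s: 36.67
tcp_pos: [0.6619, -0.0104, 0.2387]
ee_rot: [[0.002, -0.999, 0.034], [0.001, 0.034, 0.999], [-1.0, -0.002, 0.001]]
wrist_force: [1.9, -0.6, -2.4]
gripper_width: 0.462
```

```bash
python3 -c "
from h import *
st()"
```

```text
36.675 tcp [ 0.6619 -0.0104  0.2387] j6 -14.992422551870545 M [ 0.0405 -0.3807  0.2962] F [ 1.9411 -0.5642 -2.3818] w 0.4616620867303745 yaw 178.07062291453593 eff6 0.09762194473296404
```

Request:
move_arm([
  [[0, 0, -0.5, 0, 0, 0, 0], [0, 0, -0.5, 0, 0, 0, 0], [0, 0, -0.5, 0, 0, 0, 0], [0, 0, -0.5, 0, 0, 0, 0]],
])

```text
time_s: 37.17
tcp_pos: [0.6622, -0.0103, 0.2385]
ee_rot: [[0.003, -0.95, 0.312], [-0.0, 0.312, 0.95], [-1.0, -0.003, 0.001]]
wrist_force: [2.7, 0.3, -2.5]
gripper_width: 0.462
```

```bash
python3 -c "
from h import *
st()"
```

```text
37.175 tcp [ 0.6622 -0.0103  0.2385] j6 -31.32108047431508 M [ 0.001  -0.4412  0.413 ] F [ 2.6611  0.3035 -2.4563] w 0.4615648448912477 yaw 161.80686730946792 eff6 -0.01236013340530917
```

Request:
move_arm([
  [[0, 0, -0.5, 0, 0, 0, 0], [0, 0, -0.5, 0, 0, 0, 0]],
])

```text
time_s: 37.42
tcp_pos: [0.6623, -0.0103, 0.2384]
ee_rot: [[0.003, -0.897, 0.443], [-0.001, 0.443, 0.897], [-1.0, -0.004, 0.0]]
wrist_force: [1.9, 0.0, -3.0]
gripper_width: 0.462
```

```bash
python3 -c "
from h import *
st()"
```

```text
37.425 tcp [ 0.6623 -0.0103  0.2384] j6 -39.45830956422835 M [ 0.0078 -0.4594  0.4122] F [ 1.9092  0.0183 -3.0343] w 0.4623956788161615 yaw 153.70458479380616 eff6 -0.06304500857368112
```

Request:
move_arm([
  [[0, 0, -0.5, 0, 0, 0, 0]],
])

```text
time_s: 37.55
tcp_pos: [0.6624, -0.0104, 0.2383]
ee_rot: [[0.004, -0.863, 0.505], [-0.002, 0.505, 0.863], [-1.0, -0.004, 0.0]]
wrist_force: [2.6, -0.3, -2.9]
gripper_width: 0.461
```

```bash
python3 -c "
from h import *
st()"
```

```text
37.55 tcp [ 0.6624 -0.0104  0.2383] j6 -43.51645895757636 M [ 0.0829 -0.5021  0.4631] F [ 2.5627 -0.3192 -2.8729] w 0.46088367698992927 yaw 149.6652998605018 eff6 -0.09300154633820057
```

Request:
move_arm([
  [[0, 0, -0.5, 0, 0, 0, 0], [0, 0, -0.5, 0, 0, 0, 0]],
])

```text
time_s: 37.8
tcp_pos: [0.6625, -0.0104, 0.2383]
ee_rot: [[0.004, -0.784, 0.621], [-0.003, 0.621, 0.784], [-1.0, -0.004, 0.0]]
wrist_force: [2.4, -0.2, -3.8]
gripper_width: 0.463
```

```bash
python3 -c "
from h import *
st()"
```

```text
37.8 tcp [ 0.6625 -0.0104  0.2383] j6 -51.62263589643746 M [ 0.0494 -0.4663  0.4543] F [ 2.437  -0.159  -3.8437] w 0.4631596394142962 yaw 141.59664829557974 eff6 -0.13494196347892284
```

Knob_4 is at about 0.49 N m. I'll give it one small last nudge to match knob_2, then release and back off upwards.

Request:
move_arm([
  [[0, 0, -0.3, 0, 0, 0, 0], [0, 0, 0, 0, 0, 0, 0.8], [0, 0, 0, 0, 0, 0, 0.8], [0, 0, 0, 0, 0, 0, 0.8], [0, 0, 0, 0, 0, 0, 0.8], [0, 0, 0, 0, 0, 0.5, 0.8], [0, 0, 0, 0, 0, 0.8, 0.8], [0, 0, 0.5, -0.7, 0, 0.6, 0.8], [0, 0, 0.5, -0.7, 0, 0.3, 0.8], [0, 0, 0, 0, 0, 0, 0.8]],
])

```text
time_s: 39.05
tcp_pos: [0.5757, -0.0108, 0.3748]
ee_rot: [[0.004, -0.844, 0.537], [-0.004, 0.537, 0.844], [-1.0, -0.005, -0.001]]
wrist_force: [0.5, -0.5, -1.1]
gripper_width: 0.797
```

```bash
python3 - <<'E'
from h import *
st(); knobs('w11'); p,d,cp=snap('scene','scene1')
p0=cv2.imread('pics/scene0.png'); p1=cv2.imread('pics/scene1.png')
cv2.imwrite('pics/cmp.png',cv2.resize(np.vstack([p1[110:300,80:430],p0[110:300,80:430]]),(700,600)))
for n in ['mould_frame','mould_rubber','bangle_1','dish','loupe','screwdriver']:
    print(n,[x['centre'] for x in spotter.find_in('scene',n)][:2])
print(r.sense()['time_s'])
E
```

```text
39.05 tcp [ 0.5757 -0.0108  0.3748] j6 -47.702041274182456 M [ 0.0881 -0.1412 -0.0407] F [ 0.4545 -0.4642 -1.1019] w 0.7965086351324918 yaw 147.51368612771944 eff6 0.053830447141081095
39.05 [ 0.5757 -0.0108  0.3748] [ 15.1525 -47.702 ]
[308.5 283.1] 0.97 450 39 [592.6568 107.8382] 7.806092262268066 0.19239111578763138
[265.9  94.8] 0.69 1733 1706 [528.6516 -72.1542] 19.6979923248291 0.19511406594540634
[399.8 182.8] 0.65 1817 1454 [468.1745  60.8943] 20.139972686767578 0.19482092313041985
[188.3 213.5] 0.6 488 216 [659.3481 -15.0707] 19.63555908203125 0.19342035065600646
mould_frame [[317.5, 217.0]]
mould_rubber [[210.2, 202.9]]
bangle_1 [[394.8, 236.0], [263.8, 265.6]]
dish [[139.8, 198.6]]
loupe [[285.6, 165.9]]
screwdriver [[119.8, 182.9], [411.0, 267.6]]
39.5
```

View pics/cmp.png

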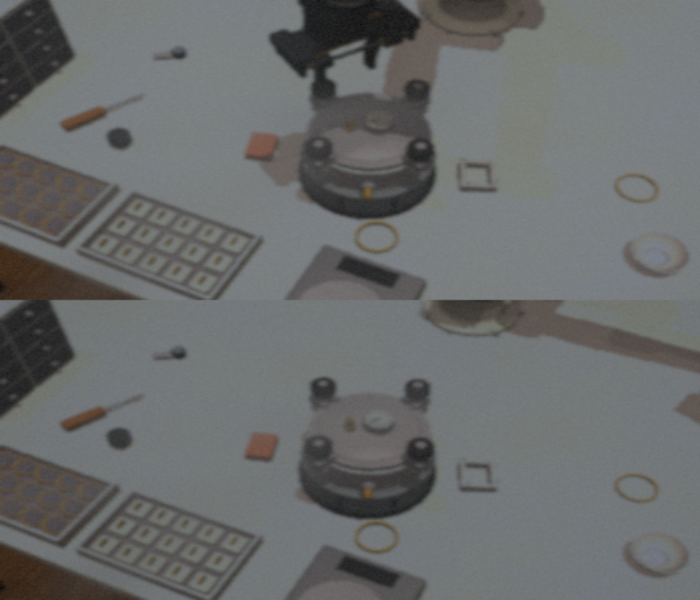

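View pics/w11.png

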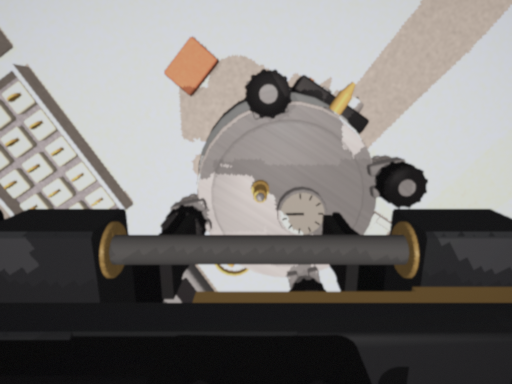

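The comparison shows the bystanders exactly where they were: frame at about (475,175), bangle at (377,237), rubber block at (262,146), plus screwdriver, spare knob and dish. The lid is seated and the gripper is clear above it. I'll hand the job in.

```bash
python3 -c "
from h import *
print(r.finish_job(), r.sense()['time_s'])"
```

```text
the job is handed in; nothing more can be done
the job is handed in; nothing more can be done
```

I tightened all four knobs crosswise in two passes (1→3→2→4 each time) and handed the job in at about 39.5 s of the 72 s allowed.

| Knob | First pass, as left (N m) | Second pass, as left (N m) |
|---|---|---|
| knob_1 | about 0.21–0.24 | about 0.53 |
| knob_3 | about 0.21–0.23 | about 0.54 |
| knob_2 | about 0.20 | about 0.51 |
| knob_4 | about 0.21 | about 0.50 |

- **How torque was read:** I used the wrist moment while turning together with the effort of the last joint. The wrist moment alone is noisy by about 0.03–0.04 N m, so the values above are estimates.
- **Slackening:** When knobs 2 and 4 were gripped again they had slackened a little, by roughly 0.05 and 0.02 N m. From that I estimate knobs 1 and 3 now sit at about 0.50 and 0.47 N m, inside the firm range. I did not turn them again to confirm this.
- **Last check:** In the final pictures the gripper is clear of the pot, the knob heads are about 3–4 mm lower than at the start, and the loose things in view look unmoved. Several of the trained network's readings there were wrong: it put the dish, loupe and screwdriver in the wrong places, and its first hit for bangle_1 was the other bangle. I therefore compared those by eye, before against after.
- **Disagreement with the description:** The cameras put the knobs on a circle of about 103.5 mm radius, not the stated 108 mm. I used the measured positions, and every grasp came out centred.

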